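# Clamp a solenoid valve in the leak-test jig

## Robot

A 7-joint arm with a two-finger parallel gripper is mounted at the origin on the work surface. World frame = base frame: x ahead of the robot, y to its left, z up, the work surface at z = 0. Lengths are in m, angles in degrees, forces in N, time in s.
With the tool pointing down it reaches from about 0.4 to 0.875 m from the base axis. Payload 6.5 kg.
Tool frame: the origin (TCP) lies midway between the tips of the shut fingers; the grasp point (between the pads) lies 19 mm behind it; z points along the fingers, y is the direction in which the jaws open and shut (so a half turn about z gives the same grasp; the last joint's range is limited). The gripper opens to 88 mm and grips with 3 to 60 N. Pads are 18 mm wide; open, the fingers measure 123 mm over their backs; the gripper's body (75 mm by 187 mm) begins 45 mm behind the grasp point.
Start: joints at [67.54, 30.733, -0.252, 88.115, 0.149, 61.152, -4.079], TCP at [0.208, -0.616, 0.239] pointing down, gripper open.
Joint ranges: [-154.64, 154.64], [-21.42, 123.67], [-72.66, 72.17], [13.99, 137.28], [-74.86, 254.86], [10.95, 109.41], [-158.01, 158.01]. Speed limits (degrees/s): [136.94, 136.94, 180, 180, 180, 180, 180].

## Interface

Orientations are given as a 3x3 rotation matrix whose columns are the frame's x, y, z axes.
In Python, from rig import robot gives the robot as it stands.
- The arm moves only by the tool send_rows, never from a script. Its argument "increments" is a list of rows, each an object with "translation": the shift along the tool's x, y, z in units of 25 mm (1.0 is 25 mm), a list of three; "roll": the turn about the tool's z in units of 5 degrees (1.0 is 5 degrees). In form: [{"translation": [dx, dy, dz], "roll": roll}, ...]. A call has 1 to 20 rows; each row shifts and turns the commanded pose from where the row before left it, along the tool's axes as they then stand; what a row does not reach is not made up. A row lasts 1/10 s, in which the tool goes at most 50 mm and 8.59 degrees, less where a joint would pass 70% of its speed; a pose out of reach is approached as far as the arm can. A call is refused whole if a number of a shift passes 1 or a number of a turn 1, either way. A call with a gripper value outside its range is refused whole. "fingers" is the closure in counts, from 0 (fully open) to 255 (shut), set as the call begins (left out, the last holds). The fingers move at their own pace and stop on an object; "force" is the grip in N (left out, the last holds). Time passes only in rows, so rows that do not move let the fingers close. It gives the time, the measured TCP pose, the force and the opening at its end, in the units of the state.
- robot.get_state(): the state, without advancing time (a new reading comes with each control period).
- robot.camera(name): name is "scene" or "top" or "wrist"; returns the picture (480x640x3 uint8, blue, green, red); there is no depth.
- robot.camera_params(name): a dict with "fx", "fy", "cx", "cy" (pixels), "k1" (the pictures are not rectified: a ray, as slopes to the right and down, at radius r is drawn at 1 + k1 r^2 times it, then the intrinsics apply), "R" (3x3) and "t" (3): a world point X has camera coordinates R X + t. Camera axes: x right, y down, z forward; pixel columns grow to the right and rows downward; lengths in m; the calibration is good to about 2 mm. A picture is of the moment at which its call begins: read the wrist's pose just before it. camera_params takes no time and is no camera call; for the wrist camera it gives the pose at the moment of the call.
- robot.hand_in(): hands the job in, once; it reports no verdict.
Trained networks look in the newest picture that a camera, given by its name, has taken for a name from the list of things; names that differ only in an ending like _2 or _b are one class to them, and where a whole thing is asked for, a point or a joint stands for the part that bears it (a point fixed in the world has none). Each returns a list of dicts, best first, with "confidence" (0 to 1); they miss things now and then, are a little off and sometimes report something else, mostly with a low value. They report only what shows in the picture. A call takes as long as a camera call. They do not tell look-alikes from the thing itself.
- robot.find_in(thing, camera): "centre" ([column, row] in pixels, amid what is visible of it).
The state is a dict: "time_s": time; "joint_positions": joint angles; "joint_vel": joint speeds; "joint_efforts": joint torques, N m; "eef_pos": TCP position; "orientation": TCP orientation; "contact_force": force on the tool from outside, world axes, zero at the start; "moment": the same for the moment, N m; "grip_width": finger opening in m.
Only numpy, scipy, OpenCV 4.12 (cv2) and the standard library are available. Lean on these libraries where they do the work, as an engineer would, in place of code of your own. Each camera call takes 0.05 s, during which the arm holds its last target.

## Task

Put the solenoid valve into the leak-test jig with its coil towards the open front: slide it in between the guide rails, under the clamp screw, gently until its flange stands against the back stop. Then turn the knurled clamp screw clockwise until its collar seats on the boss, finger-tight: stop as the resistance rises, because overtightening spoils the seals. Let go of everything and leave the other things on the bench where they are.

Things in the scene. Friction and masses are not known exactly. Their poses are not given: they have to be found in the camera images.
- valve: the solenoid valve, the only loose one, 0.32 to 0.46 kg, lying on its flat underside. Origin: centre of the underside of its brass flange (44 mm along x, 34 mm wide, 8 mm thick); z up; x points away from the coil. In order along -x: flange with a brass block on it, thin steel tube, black coil, end nut; 99 mm long in all
- block_top (a point): centre of the flat top of the valve's brass block (28 x 28 mm), 28 mm straight above the valve's origin: the clamp screw presses here
- coil (a point): centre of the top of the valve's black coil, good to grip: 48 mm from the valve's origin on its -x side, 30 mm above the underside. The coil is 44 mm long, 30 mm wide, 30 mm high and reaches down to the level of the flange's underside; two thin tabs on top, 14 mm nearer the end nut, are look only
- valve_end (a point): centre of the flat outer face of the valve's round end nut (18 mm across), 77 mm from the valve's origin on its -x side, 15 mm above the underside; good to push on
- jig: the leak-test jig, fixed to the bench. Origin: on the vertical axis of its clamp screw, at bench height; z up; x points from its open front to its column. Base plate x -135 to +115 mm, 100 mm wide, 12 mm thick; on it a flat bed x -130 to +36 mm, 56 mm wide, top 24 mm above the bench. Column x +36 to +60 mm, 80 mm high; gauge and bleed valve near x +92 mm, 95 mm high
- jig_stop: the jig's back stop: steel block across the end of the rails, 40 mm wide, 18 mm high. Origin: middle of the lower edge of its front face, on the bed, 22 mm behind the screw axis (jig +x). The flange's edge touches it when the valve is home
- seat (a point): point on the bed under the screw axis, 24 mm above the bench: the valve's origin lies here when it is home; x as the jig's, and the valve's x then points the same way (coil to the open front)
- mouth (a point): middle of the flared mouth of the two guide rails, on the bed, 46 mm in front of the screw axis. The mouth is about 46 mm wide here and narrows to 36 mm at 24 mm in front of the axis; from there the rails, 10 mm high and 36 mm apart, run to the back stop
- boss_top (a point): centre of the top of the threaded boss (30 mm across, 16 mm high) that carries the clamp screw, 80 mm above the bench; the arm that holds it, 26 mm wide and 14 mm thick, runs back to the column at the same height
- pad: the clamp screw's swivel pad, 18 mm across, 6 mm thick; it goes up and down with the screw but does not turn. Origin: centre of its flat underside, which presses on the valve's block. At the start it is 1.0 to 1.8 mm above the block of a valve that is home
- thumbscrew: the knurled head of the jig's vertical clamp screw, the part to turn: a steel cylinder 32 mm across and 20 mm high. Clockwise from above drives the screw down, 4 mm a turn, freely at about 0.1 N m. Once the collar lands on the boss the screw is seated and stops; the head, sprung on it, can be wound further at 3 N m per radian. Finger-tight is 0.25 to 0.45 N m; at 0.6 N m it is overtight
- screw: the steel screw below the head, with the collar; it turns with the head (their x axes point the same way when no torque acts; the angle between them is the torque over 3 N m per radian). Origin: on its axis at the level of the pad's underside. It does not slacken by itself; from its start to its seat it has 2.2 to 3.4 rad to go
- collar (a point): centre of the underside of the clamp screw's collar (25 mm across, 4 mm thick). Seated, it lies flat on the boss and the pad below presses on the valve with about 13 N, which by itself is hardly felt at the head
- head_top (a point): centre of the top of the clamp screw's knurled head. Head: cylinder 32 mm across, 20 mm high, its top 61.6 mm above the pad's underside and 33.5 mm above the collar's underside; below the head a neck 18 mm across and then the collar
- tamper: bystander: coffee tamper, steel disc 58 mm across and 28 mm high below a dark wooden handle, 80 mm tall in all; origin under its centre
- basket: bystander: steel filter basket, 64 mm across, 26 mm high, open upwards; origin under its centre
- gasket: bystander: black rubber group gasket, flat ring 73 mm outside, 57 mm inside, 8 mm thick; origin under its centre
- elbow: bystander: small brass elbow fitting, 18 mm cube with two stubs, 38 mm long, 36 mm high; origin under the cube
- cup: bystander: white coffee mug, 80 mm across, 58 mm high; origin under its centre
- spanner: bystander: steel spanner, 170 mm long, lying flat; origin under its middle
- screwdriver: bystander: black-handled screwdriver, 190 mm long, lying; origin under its middle
Not all that is in view belongs to the job. Leave any pink or purple look-alike of the valve alone.

How it is judged:
By the outcome, as a careful person would: the job done as asked, in the order asked, and still so for the second after the job is handed in, with the robot touching nothing.
It also fails if it takes over 72 s, if anything falls off the work surface, if the arm or the gripper's body presses on something with over 40 N, if the wrist force passes 120 N, or if a joint passes its speed limit or range.

## Working session

There is one attempt and no reset: what is moved stays moved. The work goes in short steps, Python scripts to look and compute and a tool call to move; the robot and the scene stay as the last step left them, time stands still between calls to the robot, and variables do not carry over. Pictures are saved under pics/ and viewed, and the job is handed in when it is done.

Besides the shell and the picture viewer there is one more tool, called after ">>>" as a command line: name --argument value ..., lists and objects as JSON in quotes. send_rows: Moves the arm, as the interface text tells. Its arguments: {"type":"object","properties":{"increments":{"type":"array","items":{"type":"object","properties":{"translation":{"type":"array","items":{"type":"number"}},"roll":{"type":"number"}}}},"fingers":{"type":"number"},"force":{"type":"number"}},"required":["increments"]}

```bash
ls; mkdir -p pics; python3 - <<'E'
from rig import robot
import cv2,json
s=robot.get_state();print(s)
for c in("scene","top"):
    im=robot.camera(c);cv2.imwrite(f"pics/{c}0.png",im)
    p=robot.camera_params(c);print(c,p)
E
```

```text
pics
{'time_s': 0.0, 'joint_positions': array([67.53948643, 30.77616801, -0.25300135, 88.16877617,  0.14984611,
       61.15102973, -4.08131021]), 'joint_vel': array([ 0.09508911, -0.06303406, -0.02787732, -0.00361833, -0.02554096,
       -0.01096619, -0.02834479]), 'joint_efforts': array([-7.80007795e-04, -5.70987117e+01,  9.90523696e-01, -2.51609355e+01,
       -5.62616531e-02,  1.79433846e-02,  1.85839467e-04]), 'eef_pos': array([ 0.20782745, -0.61525414,  0.2378674 ]), 'orientation': array([[ 9.47383030e-01,  3.20101456e-01, -6.72477738e-04],
       [ 3.20102129e-01, -9.47381809e-01,  1.52820032e-03],
       [-1.47914029e-04, -1.66305260e-03, -9.99998606e-01]]), 'contact_force': array([0.32371522, 0.33950023, 0.27375627]), 'moment': array([-0.02558025, -0.04086618, -0.01379043]), 'grip_width': 0.08820740985354289}
scene {'fx': 518.3071923383501, 'fy': 518.3071923383501, 'cx': 318.4297360592263, 'cy': 238.33769324917444, 'k1': 0.029343838878506084, 'R': array([[-0.77280305,  0.63429248, -0.02117773],
       [ 0.37986308,  0.43556663, -0.8160795 ],
       [-0.50840878, -0.63871336, -0.57755152]]), 't': array([ 0.43647149, -0.12790299,  1.41844412])}
top {'fx': 550.7086684923786, 'fy': 550.7086684923786, 'cx': 323.002216855774, 'cy': 232.51355966375334, 'k1': -0.05788826206273591, 'R': array([[ 0.07781238, -0.99695   ,  0.0059947 ],
       [-0.97062218, -0.07712792, -0.22791198],
       [ 0.22767921,  0.01191578, -0.97366329]]), 't': array([-0.05413619,  0.57566561,  1.09633589])}
```

View pics/scene0.png

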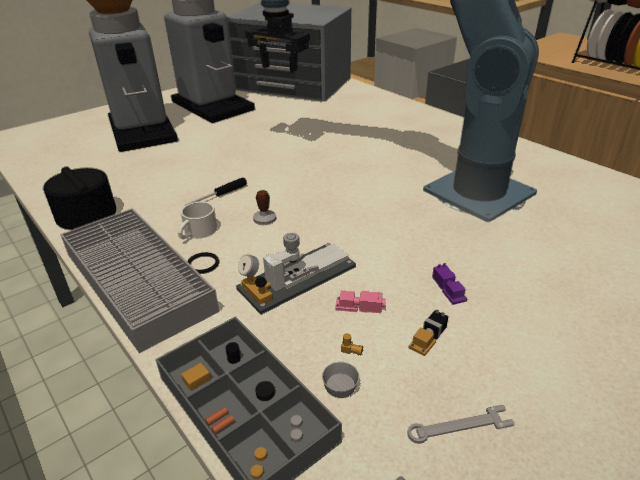

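View pics/top0.png

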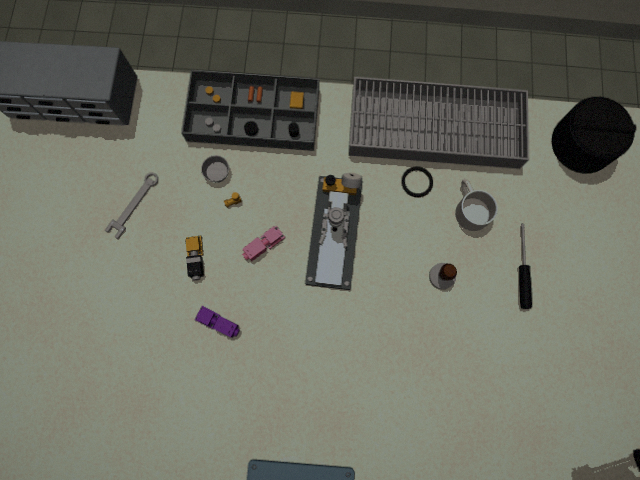

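Candidates for the valve in the top view are brass and black at (194,257), pink at (263,243) and purple at (217,321). By the description I choose the brass and black one and will check it in a crop.

```bash
python3 - <<'E'
import cv2,numpy as np
t=cv2.imread("pics/top0.png");s=cv2.imread("pics/scene0.png")
a=cv2.resize(t[222:292,160:230],(560,560),interpolation=cv2.INTER_CUBIC)
cv2.imwrite("pics/c1.png",a)
a=cv2.resize(t[165:295,285:385],(600,780)[0:2] and (460,598),interpolation=cv2.INTER_CUBIC)
b=cv2.resize(s[220:320,225:365],(784,560),interpolation=cv2.INTER_CUBIC)
cv2.imwrite("pics/c2.png",a);cv2.imwrite("pics/c3.png",b)
E
cat > h.py <<'E'
import numpy as np,cv2
from rig import robot
def ray(p,uv):
    x=(uv[0]-p['cx'])/p['fx'];y=(uv[1]-p['cy'])/p['fy']
    a=np.array([x,y]);b=a.copy()
    for _ in range(20): b=a/(1+p['k1']*(b@b))
    d=p['R'].T@np.array([b[0],b[1],1]);o=-p['R'].T@p['t'];return o,d
def atz(p,uv,z):
    o,d=ray(p,uv);return o+d*(z-o[2])/d[2]
def proj(p,X):
    c=p['R']@np.asarray(X)+p['t'];b=c[:2]/c[2];b=b*(1+p['k1']*(b@b))
    return np.array([p['fx']*b[0]+p['cx'],p['fy']*b[1]+p['cy']])
E
```

```text
(no output)
```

View pics/c1.png

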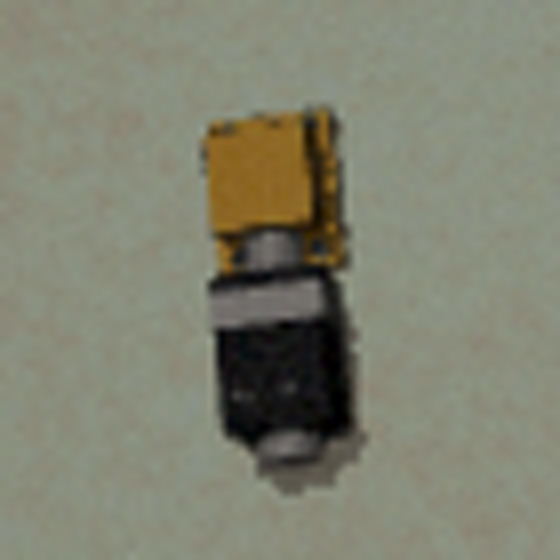

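View pics/c2.png

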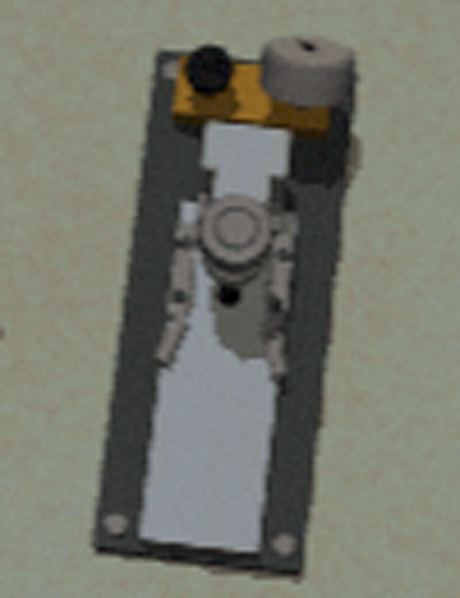

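View pics/c3.png

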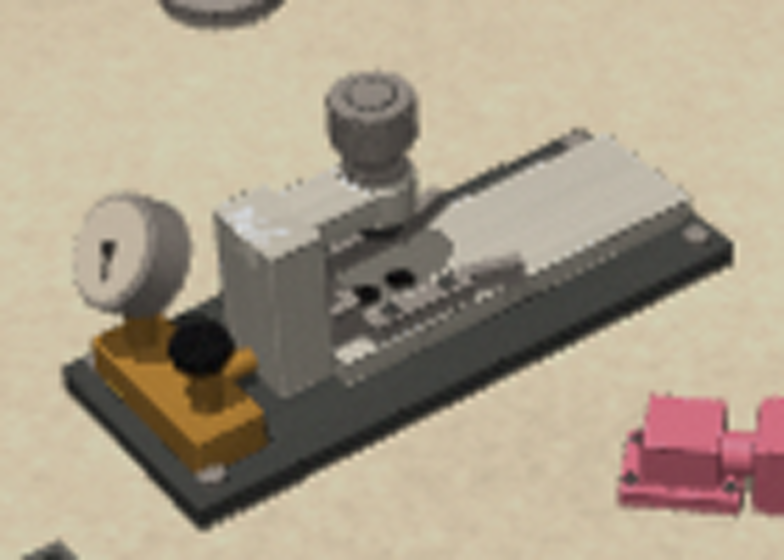

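```bash
python3 - <<'E'
import cv2
s=cv2.imread("pics/scene0.png")
cv2.imwrite("pics/c4.png",cv2.resize(s[300:360,400:460],(600,600),interpolation=cv2.INTER_CUBIC))
E
cat > fit.py <<'E'
from h import *
from scipy.optimize import least_squares
P={c:robot.camera_params(c) for c in("top","scene")}
def T(x,q): c,s=np.cos(q[2]),np.sin(q[2]);return np.array([q[0]+c*x[0]-s*x[1],q[1]+s*x[0]+c*x[1],x[2]])
def fit(obs,q0):
    f=lambda q:np.concatenate([proj(P[c],T(x,q))-uv for c,uv,x in obs])
    r=least_squares(f,q0,loss='soft_l1');print(r.x[:2],np.degrees(r.x[2]),np.round(r.fun.reshape(-1,2),1).tolist());return r.x
if __name__=="__main__":
    t=lambda u,v:(285+u/4.6,165+v/4.6)
    s=lambda u,v:(225+u/5.6,220+v/5.6)
    m=1e-3
    jt=[("top",t(97,545),(-.135,.05,.012)),("top",t(302,574),(-.135,-.05,.0)),("top",t(160,52),(.115,.05,.012)),
     ("top",t(140,540),(-.130,.028,.024)),("top",t(260,552),(-.130,-.028,.024)),("top",t(237,228),(0,0,.115))]
    # scene view: right front corner etc
    js=[("scene",s(65,375),(.115,-.05,.012)),("scene",s(205,513),(.115,.05,.012)),("scene",s(732,245),(-.135,.05,.012)),
      ("scene",s(690,198),(-.13,.028,.024)),("scene",s(592,133),(-.13,-.028,.024)),("scene",s(372,95),(0,0,.115))]
    for o in(jt,js,jt+js): fit(o,[.5,0,0])
    v=lambda u,w:(160+u/8,222+w/8)
    vt=[("top",v(210,118),(.014,.014,.028)),("top",v(308,115),(.014,-.014,.028)),("top",v(309,222),(-.014,-.014,.028)),("top",v(210,232),(-.014,.014,.028)),
      ("top",v(330,112),(.022,-.017,.008)),("top",v(346,263),(-.022,-.017,.008)),("top",v(210,285),(-.026,.015,.03)),("top",v(325,277),(-.026,-.015,.03))]
    fit(vt,[.5,.25,0])
E
python3 fit.py
```

```text
[ 0.60656209 -0.03466701] -2.4830072826699436 [[-0.7, 0.4], [0.2, 0.4], [-0.3, -1.1], [0.2, -0.3], [0.1, 0.2], [0.4, -0.0]]
[ 0.61061993 -0.02772363] -1.363775808167166 [[-0.9, -0.1], [-0.1, 0.7], [0.4, -0.9], [-0.2, -0.5], [1.5, -0.2], [-0.1, 0.5]]
[ 0.60746838 -0.03192704] -1.4743987623585153 [[-0.9, 0.4], [0.1, -0.4], [-2.4, -1.3], [0.0, -0.5], [-0.1, -0.4], [-0.9, -0.6], [-0.7, -1.8], [-0.1, -1.1], [0.2, -2.3], [-0.3, -1.9], [1.4, -1.5], [-0.1, -1.0]]
[0.53855197 0.27268621] 10.877866240505178 [[-0.4, 1.9], [0.1, 0.9], [0.8, 0.1], [0.3, 0.2], [0.4, -0.4], [-0.4, 0.1], [-0.1, -1.1], [-0.6, -1.6]]
```

View pics/c4.png

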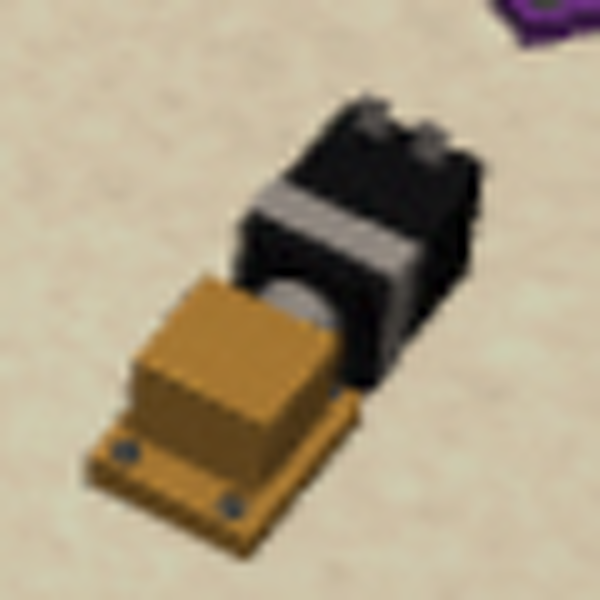

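Confirmed: at top (194,257) there is a brass flange and block with a black coil behind it, x pointing roughly to world +x. Next I look at the wrist camera geometry.

```bash
cat >> fit.py <<'E'
E
python3 - <<'E'
from fit import *
s=robot.get_state();p=robot.camera_params("wrist")
R=s['orientation'];o=-p['R'].T@p['t']
print("cam in tool",R.T@(o-s['eef_pos']),"axes in tool",np.round(R.T@p['R'].T,3).tolist(),p['fx'],p['k1'])
v=lambda u,w:(160+u/8,222+w/8)
sc=lambda u,w:(400+u/10,300+w/10)
vt=[("top",v(207,122),(.014,.014,.028)),("top",v(306,116),(.014,-.014,.028)),("top",v(309,222),(-.014,-.014,.028)),("top",v(210,232),(-.014,.014,.028)),
      ("top",v(332,109),(.022,-.017,.008)),("top",v(346,263),(-.022,-.017,.008))]
vs=[("scene",sc(133,362),(.014,-.014,.028)),("scene",sc(265,424),(.014,.014,.028)),("scene",sc(340,343),(-.014,.014,.028)),("scene",sc(205,277),(-.014,-.014,.028)),
  ("scene",sc(88,465),(.022,-.017,.008)),("scene",sc(246,545),(.022,.017,.008)),("scene",sc(358,405),(-.022,.017,.008))]
fit(vt,[.5,.25,0]);fit(vs,[.5,.25,0]);fit(vt+vs,[.5,.25,0])
E
```

```text
cam in tool [ 0.08472907 -0.00125834 -0.14624373] axes in tool [[-0.001, -0.947, -0.322], [1.0, -0.001, -0.001], [0.001, -0.322, 0.947]] 340.28001033974766 -0.014594245773645759
[0.53952154 0.27327249] 9.87038548888181 [[-0.1, 0.9], [0.3, 0.5], [0.4, -0.3], [-0.0, -0.4], [0.1, -0.3], [-0.7, -0.2]]
[0.544158   0.27798907] 12.57209850320216 [[-0.5, 0.2], [0.1, 0.9], [0.0, -0.1], [-0.1, -0.1], [-0.5, -0.5], [0.3, 0.0], [0.6, -0.4]]
[0.54128615 0.27550808] 10.77384649960428 [[-1.1, 0.1], [-0.8, -0.5], [-0.4, -1.3], [-0.8, -1.1], [-0.9, -1.3], [-1.5, -1.2], [-0.5, -1.5], [-0.2, -0.6], [0.1, -1.3], [0.2, -1.6], [-0.6, -2.4], [-0.2, -1.6], [0.8, -1.6]]
```

>>> send_rows --increments '[{"translation": [0.4,-0.3,0]},{"translation": [0.97,-0.75,0]},{"translation": [0.97,-0.75,0]},{"translation": [0.97,-0.75,0]},{"translation": [0.97,-0.75,0]},{"translation": [0.97,-0.75,0]},{"translation": [0.97,-0.75,0]},{"translation": [0.97,-0.75,0]},{"translation": [0.97,-0.75,0]},{"translation": [0.97,-0.75,0]},{"translation": [0.97,-0.75,0]},{"translation": [0.97,-0.75,0]},{"translation": [0.97,-0.75,0]},{"translation": [0.97,-0.75,0]},{"translation": [0.97,-0.75,0]},{"translation": [0.97,-0.75,0]},{"translation": [0.97,-0.75,0]},{"translation": [0.97,-0.75,0]},{"translation": [0.97,-0.75,0]},{"translation": [0.97,-0.75,0]}]' --fingers 0 --force 20

```text
invalid input at $.increments[0]: expected keys translation, roll
```

>>> send_rows --increments '[{"translation": [0.4,-0.3,0],"roll": 0},{"translation": [0.97,-0.75,0],"roll": 0},{"translation": [0.97,-0.75,0],"roll": 0},{"translation": [0.97,-0.75,0],"roll": 0},{"translation": [0.97,-0.75,0],"roll": 0},{"translation": [0.97,-0.75,0],"roll": 0},{"translation": [0.97,-0.75,0],"roll": 0},{"translation": [0.97,-0.75,0],"roll": 0},{"translation": [0.97,-0.75,0],"roll": 0},{"translation": [0.97,-0.75,0],"roll": 0},{"translation": [0.97,-0.75,0],"roll": 0},{"translation": [0.97,-0.75,0],"roll": 0},{"translation": [0.97,-0.75,0],"roll": 0},{"translation": [0.97,-0.75,0],"roll": 0},{"translation": [0.97,-0.75,0],"roll": 0},{"translation": [0.97,-0.75,0],"roll": 0},{"translation": [0.97,-0.75,0],"roll": 0},{"translation": [0.97,-0.75,0],"roll": 0},{"translation": [0.97,-0.75,0],"roll": 0},{"translation": [0.97,-0.75,0],"roll": 0}]' --fingers 0 --force 20

```text
time_s: 2.1
eef_pos: [0.5377, -0.1184, 0.2386]
orientation: [[0.947, 0.321, -0.0], [0.321, -0.947, 0.0], [-0.0, -0.0, -1.0]]
contact_force: [0.3, -0.1, 0.4]
grip_width: 0.0884
```

>>> send_rows --increments '[{"translation": [0.97,-0.75,0],"roll": 0.7},{"translation": [0.97,-0.75,0],"roll": 0.8},{"translation": [0.5,-0.5,0],"roll": 1},{"translation": [0.3,-0.3,0],"roll": 1},{"translation": [0,0,0],"roll": 0.6},{"translation": [0,0,0],"roll": 0},{"translation": [0,0,0],"roll": 0}]'

```text
time_s: 2.8
eef_pos: [0.5891, -0.0472, 0.2386]
orientation: [[1.0, -0.03, -0.001], [-0.03, -1.0, -0.0], [-0.001, 0.0, -1.0]]
contact_force: [-0.3, 0.6, 0.6]
grip_width: 0.0881
```

```bash
cat > snap.py <<'E'
import sys,pickle
from h import *
n=sys.argv[1];s=robot.get_state();p=robot.camera_params("wrist");im=robot.camera("wrist")
cv2.imwrite(f"pics/{n}.png",im);pickle.dump((s,p),open(f"pics/{n}.pkl","wb"))
R=s['orientation'];print(s['time_s'],s['eef_pos'],np.degrees(np.arctan2(R[1,0],R[0,0])),R[:,2],s['joint_positions'],s['contact_force'],s['moment'],s['grip_width'])
E
python3 snap.py w1
```

```text
2.8 [ 0.58906431 -0.04719142  0.23858767] -1.7252834962044288 [-5.02830453e-04 -5.85151056e-05 -9.99999872e-01] [  7.55274137  25.38324466  -9.79601564  96.98977436   4.93278186
  58.0758355  -95.65386116] [-0.29683121  0.61487214  0.56303818] [-0.01737099  0.00674906  0.00170918] 0.08808917131298229
```

View pics/w1.png

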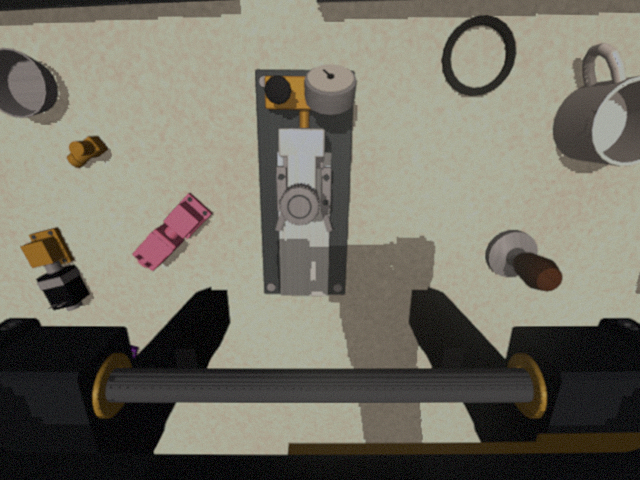

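```bash
python3 - <<'E'
import cv2
s=cv2.imread("pics/w1.png")
cv2.imwrite("pics/w1j.png",cv2.resize(s[60:300,240:370],(433,799),interpolation=cv2.INTER_CUBIC)[:600] if 0 else cv2.resize(s[60:180,245:365],(600,600),interpolation=cv2.INTER_CUBIC))
cv2.imwrite("pics/w1k.png",cv2.resize(s[180:300,245:365],(600,600),interpolation=cv2.INTER_CUBIC))
cv2.imwrite("pics/w1v.png",cv2.resize(s[220:320,10:110],(600,600),interpolation=cv2.INTER_CUBIC))
E
```

```text
(no output)
```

View pics/w1j.png

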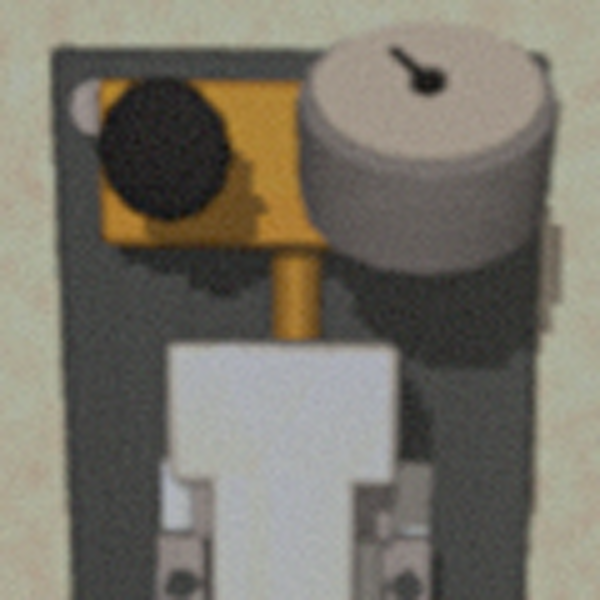

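View pics/w1k.png

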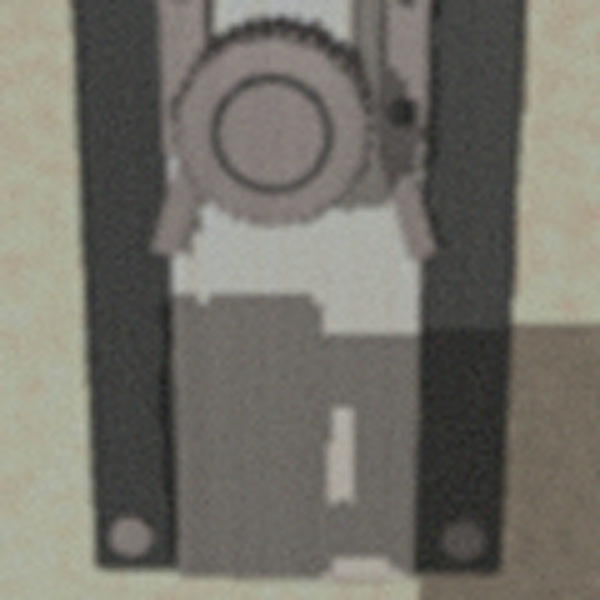

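View pics/w1v.png

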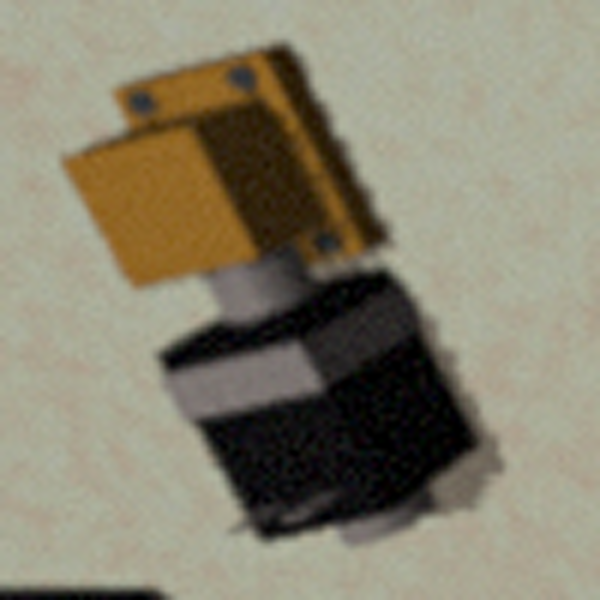

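```bash
cat > fw.py <<'E'
import pickle
from fit import *
def load(n): s,P[n]=pickle.load(open(f"pics/{n}.pkl","rb"));return s
load("w1")
j=lambda u,v:(245+u/5-.4,60+v/5-.4)
k=lambda u,v:(245+u/5-.4,180+v/5-.4)
v=lambda u,w:(10+u/6-.4,220+w/6-.4)
jig=[("w1",j(53,48),(.115,.05,.012)),("w1",k(98,568),(-.135,.05,.012)),("w1",k(498,572),(-.135,-.05,.012)),
 ("w1",k(178,575),(-.13,.028,.024)),("w1",k(418,577),(-.13,-.028,.024)),("w1",k(272,133),(0,0,.1153)),
 ("w1",j(213,480),(.036,.013,.08)),("w1",j(355,480),(.036,-.013,.08))]
val=[("w1",v(62,158),(.014,.014,.028)),("w1",v(193,122),(.014,-.014,.028)),("w1",v(258,265),(-.014,-.014,.028)),("w1",v(135,287),(-.014,.014,.028)),
 ("w1",v(115,90),(.022,.017,.008)),("w1",v(283,43),(.022,-.017,.008))]
if __name__=="__main__":
    fit(jig,[.6,-.03,0]);fit(val,[.54,.27,0])
E
python3 fw.py
```

```text
[ 0.61076761 -0.03021404] -2.656084305271795 [[-0.8, -1.7], [-0.5, 0.2], [1.0, 0.6], [0.3, 0.1], [-0.6, 0.4], [0.4, -0.7], [-0.6, 0.2], [0.8, 0.7]]
[0.5434868  0.27698811] 10.701779845963799 [[0.1, -0.4], [0.6, 0.5], [1.2, -0.8], [-0.2, 0.3], [-0.3, -0.6], [-2.2, 1.2]]
```

>>> send_rows --increments '[{"translation": [-0.3,-0.5,0],"roll": 0},{"translation": [-0.32,-1,0],"roll": 0},{"translation": [-0.32,-1,0],"roll": 0},{"translation": [-0.32,-1,0],"roll": 0},{"translation": [-0.32,-1,0],"roll": 0},{"translation": [-0.32,-1,0.2],"roll": 0},{"translation": [-0.32,-1,0.3],"roll": 0},{"translation": [-0.32,-1,0.5],"roll": 0},{"translation": [-0.32,-1,0.5],"roll": 0},{"translation": [-0.32,-1,0.5],"roll": 0},{"translation": [-0.32,-1,0.5],"roll": 0},{"translation": [-0.3,-1,0.5],"roll": 0},{"translation": [-0.3,-0.7,0.5],"roll": 0},{"translation": [0,-0.3,0.3],"roll": -0.5},{"translation": [0,0,0.2],"roll": -1},{"translation": [0,0,0],"roll": -0.98},{"translation": [0,0,0],"roll": 0},{"translation": [0,0,0],"roll": 0}]'

```text
time_s: 4.65
eef_pos: [0.4973, 0.2675, 0.1389]
orientation: [[0.983, 0.181, 0.0], [0.181, -0.983, 0.0], [0.0, 0.0, -1.0]]
contact_force: [0.7, -1.0, 0.1]
grip_width: 0.0878
```

```bash
python3 snap.py w2
```

```text
4.65 [0.49734782 0.2675405  0.13893722] 10.455101261588451 [ 2.87339392e-04  4.22332500e-05 -9.99999958e-01] [ -19.90114228   30.96967821  -17.04695315  104.99306527   12.1583428
   45.79559492 -122.71701162] [ 0.70952713 -0.98114472  0.12884533] [0.01316923 0.02301469 0.02247431] 0.0877833766191891
```

View pics/w2.png

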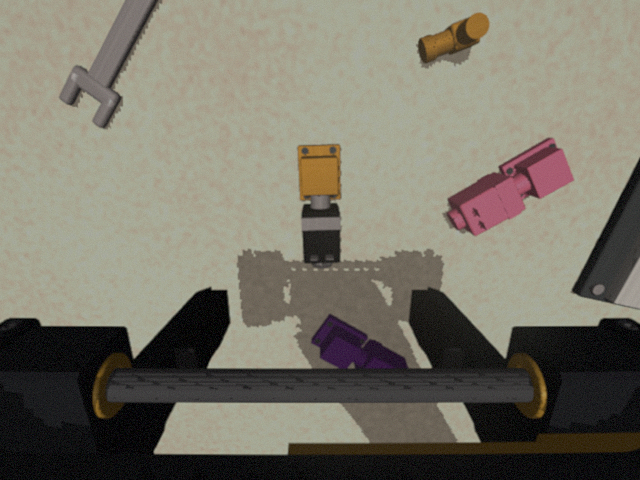

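```bash
python3 - <<'E'
import cv2
s=cv2.imread("pics/w2.png")
cv2.imwrite("pics/w2v.png",cv2.resize(s[135:275,255:395],(560,560),interpolation=cv2.INTER_CUBIC))
E
```

```text
(no output)
```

View pics/w2v.png

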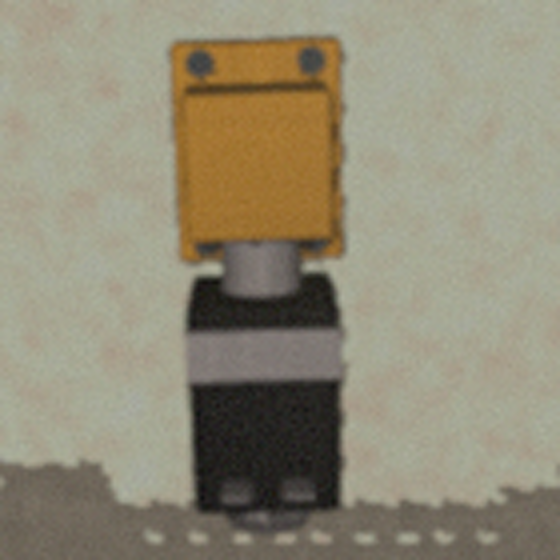

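```bash
python3 - <<'E'
from fw import *
load("w2")
v=lambda u,w:(255+u/4-.4,135+w/4-.4)
o=[("w2",v(172,40),(.022,.017,.008)),("w2",v(340,38),(.022,-.017,.008)),("w2",v(186,88),(.014,.014,.028)),("w2",v(327,86),(.014,-.014,.028)),("w2",v(187,241),(-.014,.014,.028)),("w2",v(329,238),(-.014,-.014,.028)),
("w2",v(195,510),(-.07,.015,.03)),("w2",v(338,506),(-.07,-.015,.03))]
q=fit(o,[.54,.27,.2])
print(T((-.048,0,0),q))
E
```

```text
[0.54372269 0.27780357] 11.687620542479705 [[-0.8, -0.3], [0.5, -0.8], [-1.4, 0.4], [1.2, 0.0], [-0.2, -0.4], [0.9, -0.5], [-0.8, 1.1], [0.4, 1.3]]
[0.49671789 0.26807993 0.        ]
```

>>> send_rows --increments '[{"translation": [0,-0.02,0.4],"roll": -0.22},{"translation": [0,0,0.8],"roll": 0},{"translation": [0,0,0.8],"roll": 0},{"translation": [0,0,0.8],"roll": 0},{"translation": [0,0,0.8],"roll": 0},{"translation": [0,0,0.8],"roll": 0},{"translation": [0,0,0.5],"roll": 0},{"translation": [0,0,0.3],"roll": 0},{"translation": [0,0,0.12],"roll": 0},{"translation": [0,0,0],"roll": 0}]'

```text
time_s: 5.7
eef_pos: [0.4971, 0.2686, 0.0058]
orientation: [[0.979, 0.202, 0.0], [0.202, -0.979, 0.0], [0.0, -0.0, -1.0]]
contact_force: [-0.5, -0.3, 0.3]
grip_width: 0.0882
```

>>> send_rows --increments '[{"translation": [0,0,0],"roll": 0},{"translation": [0,0,0],"roll": 0},{"translation": [0,0,0],"roll": 0},{"translation": [0,0,0],"roll": 0},{"translation": [0,0,0],"roll": 0},{"translation": [0,0,0],"roll": 0},{"translation": [0,0,0],"roll": 0},{"translation": [0,0,0],"roll": 0}]' --fingers 255 --force 25

```text
time_s: 6.5
eef_pos: [0.497, 0.2681, 0.0057]
orientation: [[0.979, 0.202, -0.0], [0.202, -0.979, -0.001], [-0.0, 0.001, -1.0]]
contact_force: [0.0, -0.1, 0.8]
grip_width: 0.0299
```

```bash
python3 snap.py w3
```

```text
6.5 [0.49695694 0.26808024 0.0056745 ] 11.659247974741273 [-2.63641871e-04 -7.07746381e-04 -9.99999715e-01] [ -23.00210956   43.19126141  -13.16168278  106.99072311   17.26172051
   31.78328676 -125.81957252] [ 0.03116879 -0.0570641   0.8055988 ] [-0.29912706  0.04884546  0.04532901] 0.029882120803661906
```

>>> send_rows --increments '[{"translation": [0,0,-0.3],"roll": 0},{"translation": [0,0,-0.8],"roll": 0},{"translation": [0,0,-0.9],"roll": 0},{"translation": [0,0,-0.9],"roll": 0},{"translation": [-0.2,0.5,-0.5],"roll": 0},{"translation": [-0.23,0.95,-0.3],"roll": 0},{"translation": [-0.23,0.95,0],"roll": 0},{"translation": [-0.23,0.95,0],"roll": 0},{"translation": [-0.23,0.95,0],"roll": 0},{"translation": [-0.23,0.95,0],"roll": 0},{"translation": [-0.23,0.95,0],"roll": 0},{"translation": [-0.23,0.95,0],"roll": 0},{"translation": [-0.23,0.95,0],"roll": 0},{"translation": [-0.23,0.95,0],"roll": 0},{"translation": [-0.24,0.95,0],"roll": 0},{"translation": [-0.24,0.95,0],"roll": 0.6},{"translation": [0,0.4,0],"roll": 0.9},{"translation": [0,0,0],"roll": 0.9},{"translation": [0,0,0],"roll": 0.45},{"translation": [0,0,0],"roll": 0}]'

```text
time_s: 8.55
eef_pos: [0.4863, -0.0232, 0.0984]
orientation: [[0.999, -0.045, -0.0], [-0.045, -0.999, 0.0], [-0.0, -0.0, -1.0]]
contact_force: [-0.5, 0.1, -3.3]
grip_width: 0.0299
```

>>> send_rows --increments '[{"translation": [0,0,0],"roll": 0},{"translation": [0,0,0],"roll": 0}]'

```text
time_s: 8.75
eef_pos: [0.4864, -0.0232, 0.0982]
orientation: [[0.999, -0.044, -0.0], [-0.044, -0.999, 0.0], [-0.0, -0.0, -1.0]]
contact_force: [0.0, -0.4, -3.8]
grip_width: 0.0296
```

```bash
python3 snap.py w4
```

```text
8.75 [ 0.48641185 -0.02318218  0.0982312 ] -2.513339168182288 [-1.77612664e-04  1.09545570e-04 -9.99999978e-01] [   7.74406335   28.26910745  -12.70167143  117.52600293   10.38353933
   35.24744525 -104.50886549] [ 0.02621313 -0.37557844 -3.80313178] [-0.00661436  0.08440137 -0.00083809] 0.029620340540493898
```

View pics/w4.png

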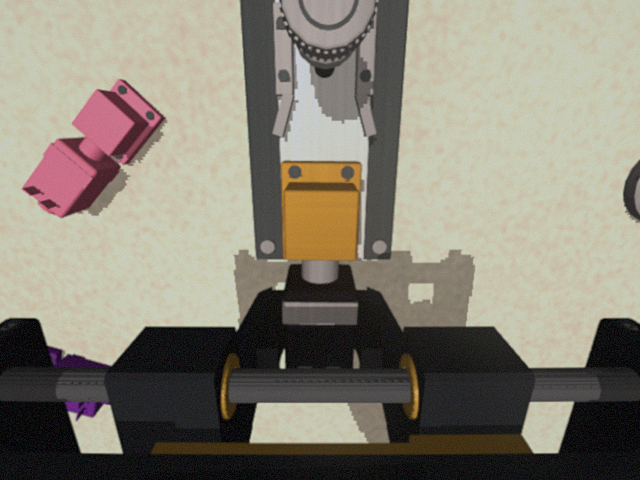

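```bash
python3 - <<'E'
import cv2
s=cv2.imread("pics/w4.png")
cv2.imwrite("pics/w4a.png",cv2.resize(s[0:150,235:415],(720,600),interpolation=cv2.INTER_CUBIC))
cv2.imwrite("pics/w4b.png",cv2.resize(s[125:275,235:415],(720,600),interpolation=cv2.INTER_CUBIC))
E
```

```text
(no output)
```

View pics/w4a.png

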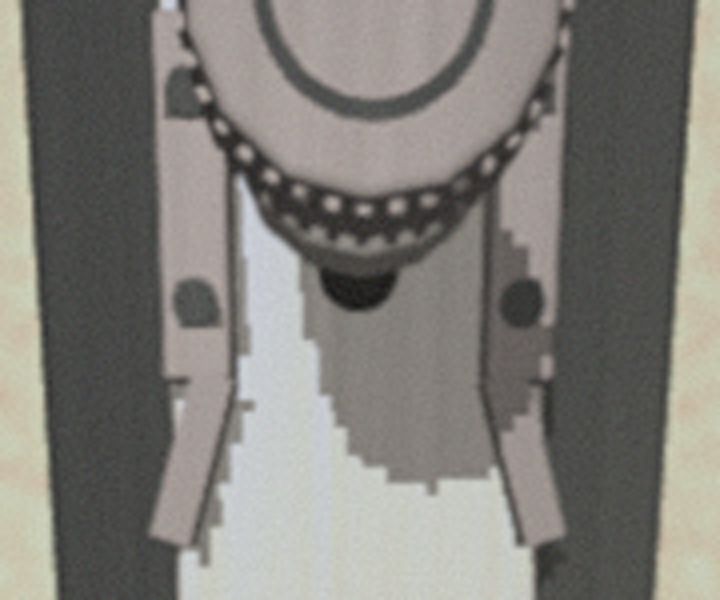

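View pics/w4b.png

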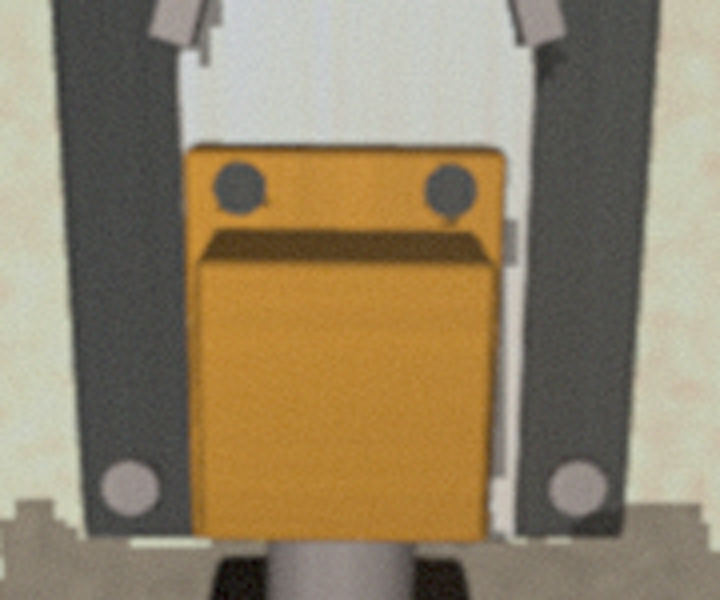

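```bash
python3 - <<'E'
from fw import *
s=load("w4")
a=lambda u,w:(235+u/4-.4,0+w/4-.4)
b=lambda u,w:(235+u/4-.4,125+w/4-.4)
J=[("w4",a(235,383),(-.024,.018,.034)),("w4",a(483,385),(-.024,-.018,.034)),("w4",a(190,545),(-.046,.023,.034)),("w4",a(527,547),(-.046,-.023,.034)),
("w4",b(88,535),(-.135,.05,.012)),("w4",b(622,535),(-.135,-.05,.012))]
qj=fit(J,[.61,-.03,0])
from fw import jig
fit(J+jig,[.61,-.03,0])
z=s['eef_pos'][2]-.0057
V=[("w4",b(187,150),(.022,.017,z+.008)),("w4",b(503,150),(.022,-.017,z+.008)),("w4",b(200,262),(.014,.014,z+.028)),("w4",b(497,262),(.014,-.014,z+.028)),("w4",b(195,540),(-.014,.014,z+.028)),("w4",b(488,540),(-.014,-.014,z+.028))]
qv=fit(V,[.53,-.03,0])
R=s['orientation'];print("valve in tool",R.T@(np.r_[qv[:2],0]-np.r_[s['eef_pos'][:2],0]))
c,n=np.cos(qj[2]),np.sin(qj[2]);d=qv[:2]-qj[:2];print("valve in jig",c*d[0]+n*d[1],-n*d[0]+c*d[1])
E
```

```text
[ 0.60972164 -0.03007817] -2.6206817677034184 [[-0.4, 0.1], [0.5, -0.3], [3.3, -0.4], [-3.3, -0.8], [-1.2, 2.0], [0.8, 2.1]]
[ 0.61008752 -0.03014353] -2.6561034413661098 [[-0.3, -0.6], [0.6, -1.0], [3.3, -1.1], [-3.3, -1.4], [-1.3, 1.5], [0.8, 1.7], [-0.8, -0.9], [-0.6, 0.7], [1.0, 1.0], [0.2, 0.6], [-0.6, 0.9], [0.4, 0.2], [-0.6, 1.0], [0.7, 1.5]]
[ 0.53358331 -0.02432414] -2.8622149951231375 [[-1.3, -0.6], [1.6, -0.1], [-1.7, -0.5], [0.4, -0.1], [1.6, 0.7], [-0.4, 1.1]]
valve in tool [ 4.71761528e-02 -9.27701380e-04 -8.50334411e-06]
valve in jig -0.07632180119360774 0.0022666976122887933
```

>>> send_rows --increments '[{"translation": [0,0.09,0.4],"roll": 0.03},{"translation": [0,0,0.8],"roll": 0},{"translation": [0,0,0.7],"roll": 0},{"translation": [0,0,0.4],"roll": 0},{"translation": [0,0,0.2],"roll": 0},{"translation": [0,0,0.15],"roll": 0},{"translation": [0,0,0.03],"roll": 0},{"translation": [0,0,0],"roll": 0},{"translation": [0,0,0],"roll": 0}]'

```text
time_s: 9.7
eef_pos: [0.4869, -0.0256, 0.0317]
orientation: [[0.999, -0.048, 0.001], [-0.048, -0.999, -0.0], [0.001, -0.0, -1.0]]
contact_force: [0.8, -0.7, -3.4]
grip_width: 0.0297
```

```bash
python3 snap.py w5; python3 - <<'E'
import cv2
s=cv2.imread("pics/w5.png")
cv2.imwrite("pics/w5a.png",cv2.resize(s[80:280,215:435],(660,600),interpolation=cv2.INTER_CUBIC))
E
```

```text
9.7 [ 0.48686329 -0.02562887  0.03166979] -2.7317968541454776 [ 9.55649419e-04 -4.20927390e-05 -9.99999542e-01] [   5.90839524   35.50446596  -10.16774716  118.4807114    13.06627889
   26.99072149 -106.80884687] [ 0.76596018 -0.67583722 -3.42993295] [-0.01956818  0.00731283  0.02271837] 0.02973988267074087
```

View pics/w5a.png

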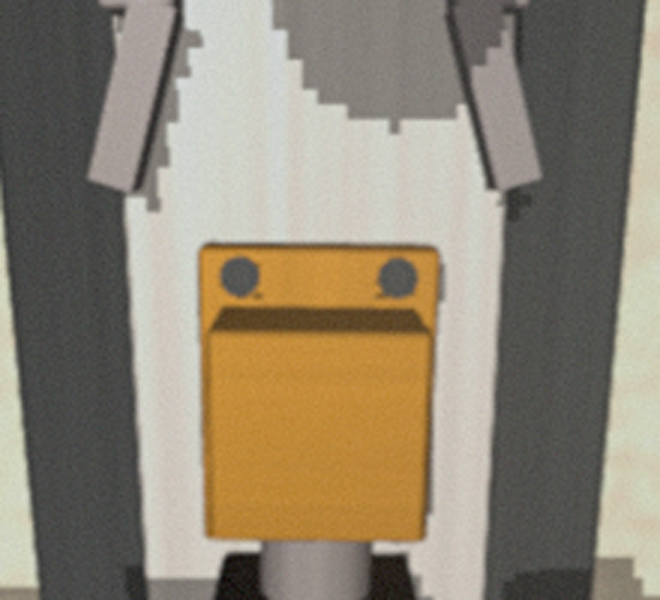

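>>> send_rows --increments '[{"translation": [0,0.01,0.03],"roll": 0},{"translation": [0,0,0.03],"roll": 0},{"translation": [0,0,0],"roll": 0},{"translation": [0,0,0],"roll": 0}]'

```text
time_s: 10.15
eef_pos: [0.4865, -0.0259, 0.0297]
orientation: [[0.999, -0.048, 0.0], [-0.048, -0.999, -0.0], [0.0, 0.0, -1.0]]
contact_force: [0.4, 0.1, -3.0]
grip_width: 0.0294
```

>>> send_rows --increments '[{"translation": [0.1,0,0.01],"roll": 0},{"translation": [0.2,0,0],"roll": 0},{"translation": [0.2,0,0],"roll": 0},{"translation": [0.2,0,0],"roll": 0},{"translation": [0.2,0,0],"roll": 0},{"translation": [0.1,0,0],"roll": 0},{"translation": [0,0,0],"roll": 0}]'

```text
time_s: 10.85
eef_pos: [0.5121, -0.0271, 0.0296]
orientation: [[0.999, -0.048, 0.001], [-0.048, -0.999, 0.0], [0.001, -0.0, -1.0]]
contact_force: [-1.8, 0.2, 4.0]
grip_width: 0.0297
```

```bash
python3 snap.py w6; python3 - <<'E'
import cv2
s=cv2.imread("pics/w6.png")
cv2.imwrite("pics/w6a.png",cv2.resize(s[80:280,215:435],(660,600),interpolation=cv2.INTER_CUBIC))
E
```

```text
10.85 [ 0.51208346 -0.02707452  0.02963715] -2.7376283864316635 [ 7.48999112e-04  8.79638354e-06 -9.99999719e-01] [   6.11783324   37.22670853  -10.27972311  114.85704974   12.89613855
   28.9342546  -106.16336459] [-1.75203525  0.18514512  3.97508865] [-0.04598316  0.40976754 -0.02456318] 0.02973021251193332
```

View pics/w6a.png

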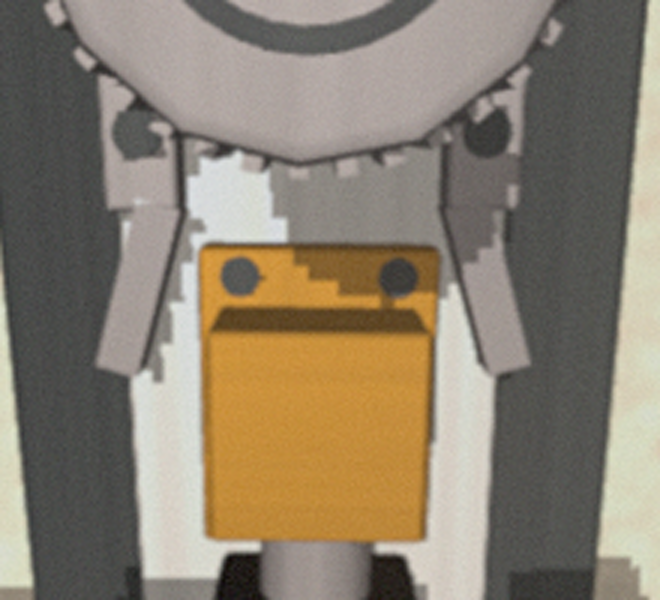

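>>> send_rows --increments '[{"translation": [0,-0.035,-0.015],"roll": 0},{"translation": [0.15,0,0],"roll": 0},{"translation": [0.15,0,0],"roll": 0},{"translation": [0.1,0,0],"roll": 0},{"translation": [0,0,0],"roll": 0}]'

```text
time_s: 11.4
eef_pos: [0.5223, -0.0266, 0.0297]
orientation: [[0.999, -0.048, 0.001], [-0.048, -0.999, 0.0], [0.001, -0.0, -1.0]]
contact_force: [0.7, 0.6, -2.4]
grip_width: 0.0299
```

```bash
python3 snap.py w7; python3 - <<'E'
import cv2
s=cv2.imread("pics/w7.png")
cv2.imwrite("pics/w7a.png",cv2.resize(s[80:280,215:435],(660,600),interpolation=cv2.INTER_CUBIC))
E
```

```text
11.4 [ 0.52227149 -0.0266127   0.02972269] -2.7350710700462626 [ 1.01804926e-03  1.97837928e-04 -9.99999462e-01] [   6.09875196   37.82602724  -10.34596975  113.3943902    12.78864106
   29.79112948 -105.97918223] [ 0.74059778  0.61594759 -2.42128921] [ 0.04359968 -0.00750328  0.04109051] 0.029905263310789628
```

View pics/w7a.png

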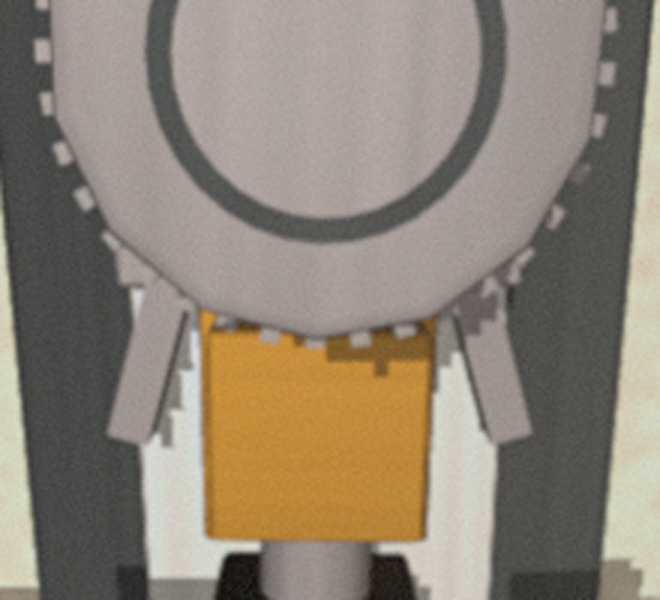

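>>> send_rows --increments '[{"translation": [0.15,0,0],"roll": 0},{"translation": [0.15,0,0],"roll": 0},{"translation": [0.1,0,0],"roll": 0},{"translation": [0,0,0],"roll": 0}]'

```text
time_s: 11.85
eef_pos: [0.532, -0.0271, 0.0298]
orientation: [[0.999, -0.048, 0.001], [-0.048, -0.999, 0.0], [0.001, -0.0, -1.0]]
contact_force: [0.2, 0.1, -3.5]
grip_width: 0.0296
```

```bash
python3 snap.py w8
```

```text
11.85 [ 0.53204462 -0.02712811  0.02979239] -2.733623356589252 [ 6.59709048e-04  9.47783061e-05 -9.99999778e-01] [   6.16501885   38.4260312   -10.40261129  111.94453442   12.70031445
   30.6716606  -105.71851383] [ 0.22784664  0.08009178 -3.51078424] [ 0.0048076   0.04208634 -0.05911612] 0.029637208725099538
```

>>> send_rows --increments '[{"translation": [0.1,0,0.01],"roll": 0},{"translation": [0.08,0,0.01],"roll": 0},{"translation": [0,0,0],"roll": 0}]'

```text
time_s: 12.2
eef_pos: [0.5359, -0.0274, 0.0296]
orientation: [[0.999, -0.048, -0.0], [-0.048, -0.999, -0.0], [-0.0, 0.0, -1.0]]
contact_force: [-3.1, 0.5, 5.3]
grip_width: 0.0299
```

>>> send_rows --increments '[{"translation": [0,0,0],"roll": 0},{"translation": [0,0,0],"roll": 0},{"translation": [0,0,0],"roll": 0},{"translation": [0,0,0],"roll": 0}]' --fingers 120

```text
time_s: 12.6
eef_pos: [0.5362, -0.0274, 0.0294]
orientation: [[0.999, -0.048, 0.001], [-0.048, -0.999, 0.0], [0.001, -0.0, -1.0]]
contact_force: [0.1, -0.4, -0.0]
grip_width: 0.0464
```

```bash
python3 snap.py w9
```

```text
12.6 [ 0.5361829  -0.02737367  0.02935933] -2.7322897093332457 [ 5.06290375e-04  2.82103032e-05 -9.99999871e-01] [   6.17908523   38.73045498  -10.40817228  111.32892133   12.67799288
   30.9951423  -105.61894642] [ 0.05224782 -0.36491375 -0.00726962] [ 0.06430426 -0.04660267  0.03614093] 0.04638846754883165
```

View pics/w9.png

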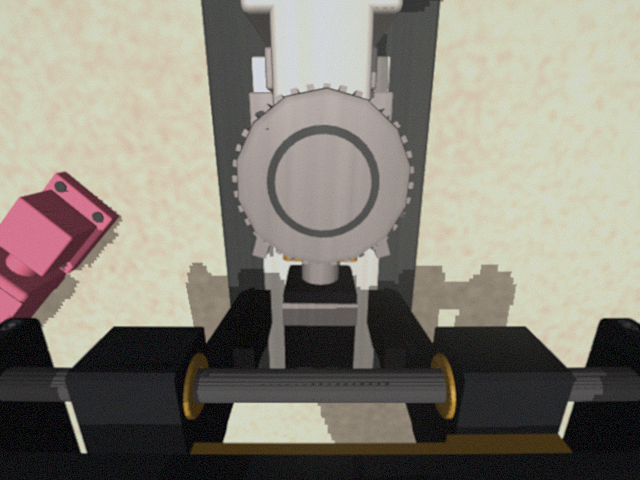

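>>> send_rows --increments '[{"translation": [0,0,-0.3],"roll": 0},{"translation": [0,0,-0.7],"roll": 0},{"translation": [0,0,-0.7],"roll": 0},{"translation": [0,0,-0.4],"roll": 0},{"translation": [-0.5,0,0],"roll": 0},{"translation": [-0.8,0,0],"roll": 0},{"translation": [-0.7,0,0],"roll": 0},{"translation": [-0.1,0,0],"roll": 0},{"translation": [0,0,0],"roll": 0}]' --fingers 255

```text
time_s: 13.55
eef_pos: [0.4837, -0.0249, 0.0821]
orientation: [[0.999, -0.048, 0.0], [-0.048, -0.999, -0.0], [0.0, 0.0, -1.0]]
contact_force: [0.3, -0.2, 0.4]
grip_width: 0.0007
```

```bash
python3 snap.py w10
```

```text
13.55 [ 0.48373082 -0.02488023  0.08208877] -2.7274205273035452 [ 4.56352655e-04 -5.86871613e-05 -9.99999894e-01] [   7.53609225   29.77206551  -12.23296136  118.26968641   11.14946337
   32.99270135 -105.23304333] [ 0.31780046 -0.24894762  0.37826714] [ 0.0598062   0.02247897 -0.03050966] 0.0006772769538969124
```

View pics/w10.png

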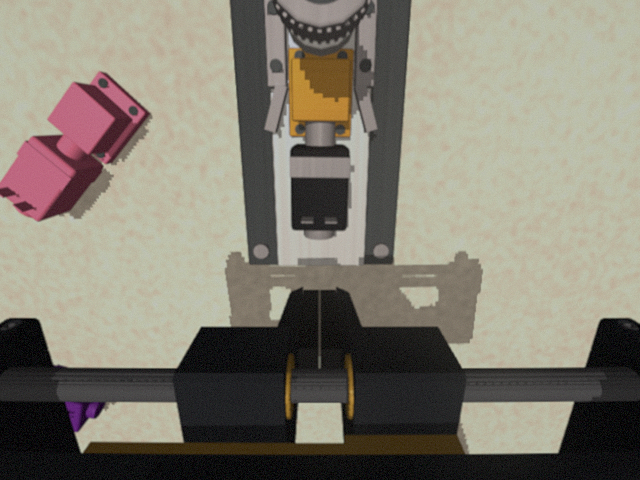

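>>> send_rows --increments '[{"translation": [0,0,0.4],"roll": 0},{"translation": [0,0,0.7],"roll": 0},{"translation": [0,0,0.6],"roll": 0},{"translation": [0,0,0.3],"roll": 0},{"translation": [0,0,0],"roll": 0},{"translation": [0.2,0,0],"roll": 0},{"translation": [0.15,0,0],"roll": 0},{"translation": [0.1,0,0],"roll": 0},{"translation": [0,0,0],"roll": 0}]'

```text
time_s: 14.5
eef_pos: [0.4954, -0.0255, 0.0322]
orientation: [[0.999, -0.048, 0.001], [-0.048, -0.999, 0.0], [0.001, -0.0, -1.0]]
contact_force: [0.6, -0.3, 0.2]
grip_width: 0.0007
```

```bash
python3 snap.py w11
```

```text
14.5 [ 0.49541233 -0.02545334  0.03223064] -2.743225083531088 [ 9.75414147e-04  1.57452801e-05 -9.99999524e-01] [   6.0401876    35.95061658  -10.36962775  117.2570798    13.09817131
   27.80185868 -106.75308975] [ 0.59110212 -0.26208167  0.19376888] [ 0.02515771 -0.01909944  0.02834078] 0.0006718635080589185
```

View pics/w11.png

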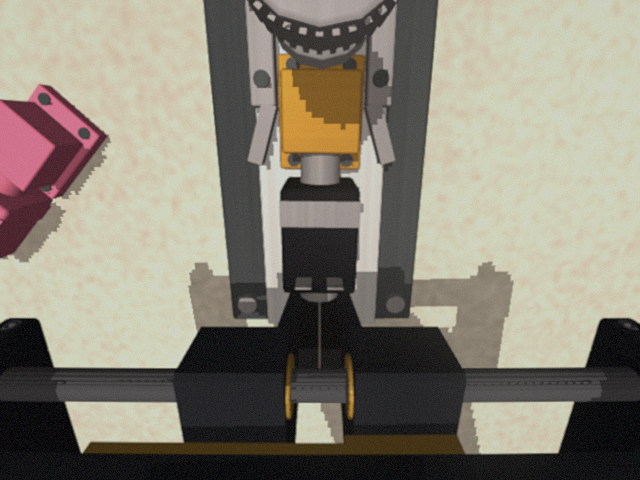

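>>> send_rows --increments '[{"translation": [0.1,0,0],"roll": 0},{"translation": [0.12,0,0],"roll": 0},{"translation": [0.12,0,0],"roll": 0},{"translation": [0.12,0,0],"roll": 0},{"translation": [0.12,0,0],"roll": 0},{"translation": [0.12,0,0],"roll": 0},{"translation": [0.1,0,0],"roll": 0}]'

```text
time_s: 15.25
eef_pos: [0.515, -0.0263, 0.0318]
orientation: [[0.999, -0.048, 0.0], [-0.048, -0.999, 0.0], [0.0, -0.0, -1.0]]
contact_force: [-2.2, -0.1, 0.7]
grip_width: 0.0006
```

>>> send_rows --increments '[{"translation": [0.04,0,0],"roll": 0},{"translation": [0.04,0,0],"roll": 0}]'

```text
time_s: 15.45
eef_pos: [0.5167, -0.0265, 0.0318]
orientation: [[0.999, -0.048, -0.0], [-0.048, -0.999, -0.0], [-0.0, 0.0, -1.0]]
contact_force: [-2.6, 0.2, 1.3]
grip_width: 0.0004
```

>>> send_rows --increments '[{"translation": [0.03,0,0],"roll": 0},{"translation": [0.03,0,0],"roll": 0}]'

```text
time_s: 15.65
eef_pos: [0.5181, -0.0265, 0.0318]
orientation: [[0.999, -0.048, -0.0], [-0.048, -0.999, -0.0], [-0.0, 0.0, -1.0]]
contact_force: [-2.0, 0.6, 0.8]
grip_width: 0.0004
```

>>> send_rows --increments '[{"translation": [0.03,0,0],"roll": 0},{"translation": [0.03,0,0],"roll": 0},{"translation": [0.03,0,0],"roll": 0}]'

```text
time_s: 15.95
eef_pos: [0.5205, -0.0266, 0.0318]
orientation: [[0.999, -0.048, 0.0], [-0.048, -0.999, -0.0], [0.0, 0.0, -1.0]]
contact_force: [-1.6, -0.4, 0.6]
grip_width: -0.0001
```

>>> send_rows --increments '[{"translation": [0.03,0,0],"roll": 0},{"translation": [0.03,0,0],"roll": 0}]'

```text
time_s: 16.15
eef_pos: [0.522, -0.0267, 0.0318]
orientation: [[0.999, -0.048, -0.0], [-0.048, -0.999, 0.0], [-0.0, -0.0, -1.0]]
contact_force: [-2.0, 0.3, 1.9]
grip_width: 0.0002
```

>>> send_rows --increments '[{"translation": [0.02,0,0],"roll": 0},{"translation": [0.02,0,0],"roll": 0}]'

```text
time_s: 16.35
eef_pos: [0.5227, -0.0267, 0.0318]
orientation: [[0.999, -0.048, -0.001], [-0.048, -0.999, -0.0], [-0.001, 0.0, -1.0]]
contact_force: [-3.0, -0.0, 2.0]
grip_width: 0.0002
```

>>> send_rows --increments '[{"translation": [0.02,0,0],"roll": 0},{"translation": [0.02,0,0],"roll": 0}]'

```text
time_s: 16.55
eef_pos: [0.5229, -0.0268, 0.0317]
orientation: [[0.999, -0.048, -0.002], [-0.048, -0.999, -0.0], [-0.002, 0.0, -1.0]]
contact_force: [-6.6, 0.5, 3.8]
grip_width: 0.0007
```

>>> send_rows --increments '[{"translation": [0.02,0,0],"roll": 0},{"translation": [0.02,0,0],"roll": 0}]'

```text
time_s: 16.75
eef_pos: [0.523, -0.0268, 0.0315]
orientation: [[0.999, -0.047, -0.004], [-0.047, -0.999, -0.0], [-0.004, 0.0, -1.0]]
contact_force: [-7.9, 1.8, 5.5]
grip_width: 0.0005
```

>>> send_rows --increments '[{"translation": [0.02,0,0],"roll": 0},{"translation": [0.02,0,0],"roll": 0}]'

```text
time_s: 16.95
eef_pos: [0.5231, -0.0268, 0.0314]
orientation: [[0.999, -0.047, -0.006], [-0.047, -0.999, -0.0], [-0.005, 0.001, -1.0]]
contact_force: [-11.4, 1.1, 7.9]
grip_width: 0.0003
```

>>> send_rows --increments '[{"translation": [-0.12,0,0],"roll": 0},{"translation": [-0.3,0,0],"roll": 0},{"translation": [-0.4,0,0],"roll": 0},{"translation": [-0.4,0,-0.2],"roll": 0},{"translation": [0,0,-0.8],"roll": 0},{"translation": [0,0,-1],"roll": 0},{"translation": [0,0,-1],"roll": 0},{"translation": [0,0,-1],"roll": 0},{"translation": [0,0,-1],"roll": 0},{"translation": [0,0,-0.5],"roll": 0},{"translation": [0,0,0],"roll": 0},{"translation": [0,0,0],"roll": 0}]'

```text
time_s: 18.15
eef_pos: [0.4949, -0.0255, 0.1687]
orientation: [[0.999, -0.048, -0.001], [-0.048, -0.999, -0.0], [-0.001, 0.0, -1.0]]
contact_force: [0.1, 0.3, -0.1]
grip_width: 0.0007
```

```bash
python3 snap.py w12; python3 - <<'E'
from fw import *
import cv2
s=load("w9");print(atz(P["w9"],(323,181),.1153))
s=load("w12")
t=robot.camera("scene");cv2.imwrite("pics/s12.png",cv2.resize(t[210:310,240:380],(784,560),interpolation=cv2.INTER_CUBIC))
E
```

```text
18.15 [ 0.4948743  -0.0254708   0.16872126] -2.731716552438847 [-6.05597478e-04 -1.53787731e-04 -9.99999805e-01] [   9.72509811   22.20851047  -14.6129708   113.951866      7.78813419
   44.79201053 -102.12440926] [ 0.07076245  0.2761685  -0.12321759] [-0.01744175  0.02771812 -0.01351126] 0.000655998334754612
[ 0.61065513 -0.03009569  0.1153    ]
```

View pics/w12.png

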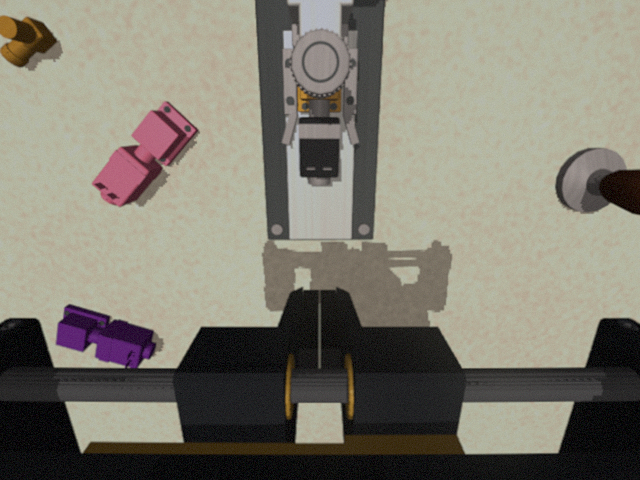

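View pics/s12.png

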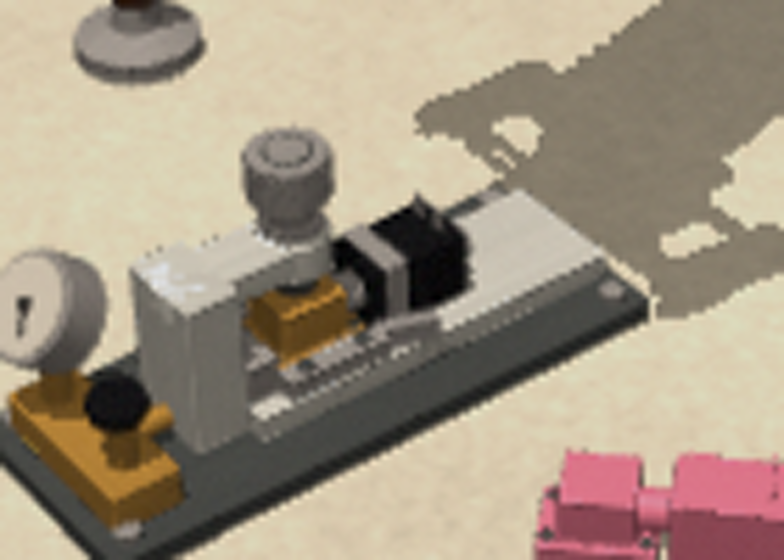

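>>> send_rows --increments '[{"translation": [0.4,-0.04,0],"roll": 0},{"translation": [0.8,0,0],"roll": 0},{"translation": [0.9,0,0],"roll": 0},{"translation": [0.9,0,0],"roll": 0},{"translation": [0.9,0,0],"roll": 0},{"translation": [0.5,0,0],"roll": 0},{"translation": [0.23,0,0],"roll": 0},{"translation": [0,0,0],"roll": -0.5},{"translation": [0,0,0],"roll": -1},{"translation": [0,0,0],"roll": -1},{"translation": [0,0,0],"roll": -1},{"translation": [0,0,0],"roll": -1},{"translation": [0,0,0],"roll": -1},{"translation": [0,0,0],"roll": -1},{"translation": [0,0,0],"roll": -1},{"translation": [0,0,0],"roll": -1},{"translation": [0,0,0],"roll": -1},{"translation": [0,0,0],"roll": -1},{"translation": [0,0,0],"roll": -1},{"translation": [0,0,0],"roll": -1}]' --fingers 60

```text
time_s: 20.25
eef_pos: [0.6108, -0.0299, 0.1687]
orientation: [[0.5, 0.866, -0.001], [0.866, -0.5, 0.0], [-0.001, -0.001, -1.0]]
contact_force: [-0.0, 0.1, 0.1]
grip_width: 0.0675
```

>>> send_rows --increments '[{"translation": [0,0,0],"roll": -1},{"translation": [0,0,0],"roll": -1},{"translation": [0,0,0],"roll": -1},{"translation": [0,0,0],"roll": -1},{"translation": [0,0,0],"roll": -1},{"translation": [0,0,0],"roll": -1},{"translation": [0,0,0],"roll": -1},{"translation": [0,0,0],"roll": -1},{"translation": [0,0,0],"roll": -1},{"translation": [0,0,0],"roll": -1},{"translation": [0,0,0],"roll": -1},{"translation": [0,0,0],"roll": -1},{"translation": [0,0,0],"roll": -1},{"translation": [0,0,0],"roll": -1},{"translation": [0,0,0],"roll": -1},{"translation": [0,0,0],"roll": -1},{"translation": [0,0,0],"roll": -1},{"translation": [0,0,0],"roll": -1},{"translation": [0,0,0],"roll": -1},{"translation": [0,0,0],"roll": -1}]'

```text
time_s: 22.25
eef_pos: [0.6108, -0.03, 0.1687]
orientation: [[-0.94, 0.343, -0.001], [0.343, 0.94, 0.0], [0.001, -0.0, -1.0]]
contact_force: [-0.3, -0.3, 0.1]
grip_width: 0.0672
```

>>> send_rows --increments '[{"translation": [0,0,0],"roll": -1},{"translation": [0,0,0],"roll": -1},{"translation": [0,0,0],"roll": -1},{"translation": [0,0,0],"roll": -0.5},{"translation": [0,0,0],"roll": 0},{"translation": [0,0,0],"roll": 0}]'

```text
time_s: 22.85
eef_pos: [0.6109, -0.03, 0.1689]
orientation: [[-0.999, 0.049, -0.001], [0.049, 0.999, 0.0], [0.001, 0.0, -1.0]]
contact_force: [-0.4, -0.1, 0.5]
grip_width: 0.0674
```

```bash
python3 snap.py w13
```

```text
22.85 [ 0.61094334 -0.02999675  0.16890165] 177.18647305038544 [-6.92094066e-04  1.52995844e-04 -9.99999749e-01] [ 34.66562247  43.14257735 -53.99113075  95.25568471  38.6964212
  62.17878804  56.21536142] [-0.42526984 -0.14207446  0.4739508 ] [ 0.05457892 -0.15133836 -0.0177645 ] 0.06741923435474968
```

View pics/w13.png

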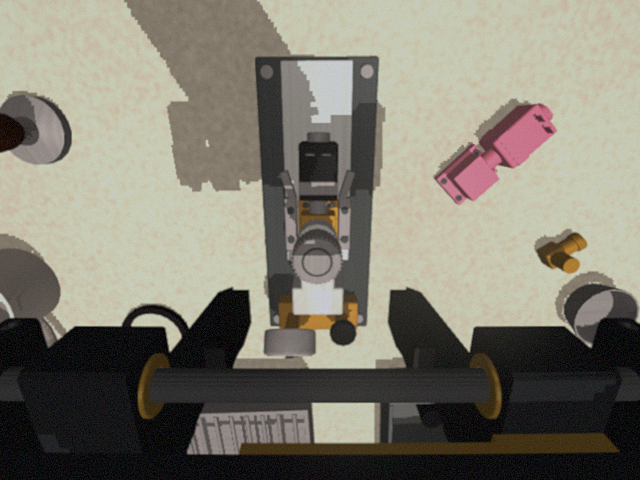

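```bash
python3 - <<'E'
from fw import *
import cv2
for n,uv in(("w1",(299,206.4)),("w9",(323,181)),("w12",(320,62)),("w13",(317,262))):
    load(n);print(n,atz(P[n],uv,.1153))
s=cv2.imread("pics/w13.png")
cv2.imwrite("pics/w13a.png",cv2.resize(s[180:300,260:380],(600,600),interpolation=cv2.INTER_CUBIC))
s=cv2.imread("pics/w12.png")
cv2.imwrite("pics/w12a.png",cv2.resize(s[20:120,270:370],(600,600),interpolation=cv2.INTER_CUBIC))
E
```

```text
w1 [ 0.61006403 -0.02985229  0.1153    ]
w9 [ 0.61065513 -0.03009569  0.1153    ]
w12 [ 0.60988316 -0.02990256  0.1153    ]
w13 [ 0.61019559 -0.0297355   0.1153    ]
```

View pics/w13a.png

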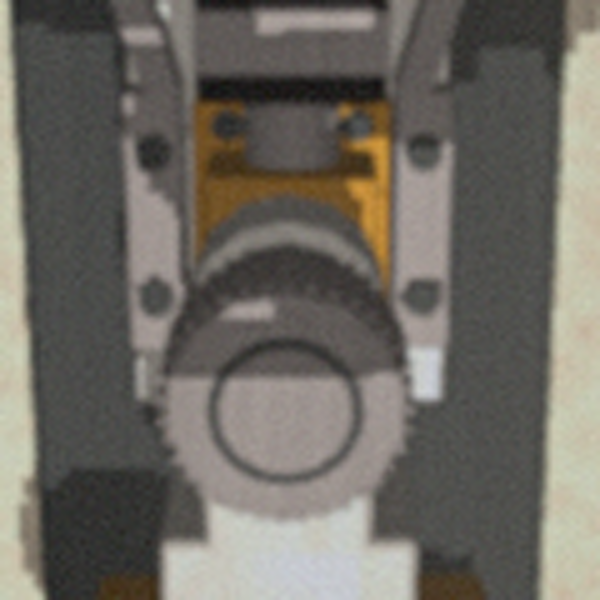

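View pics/w12a.png

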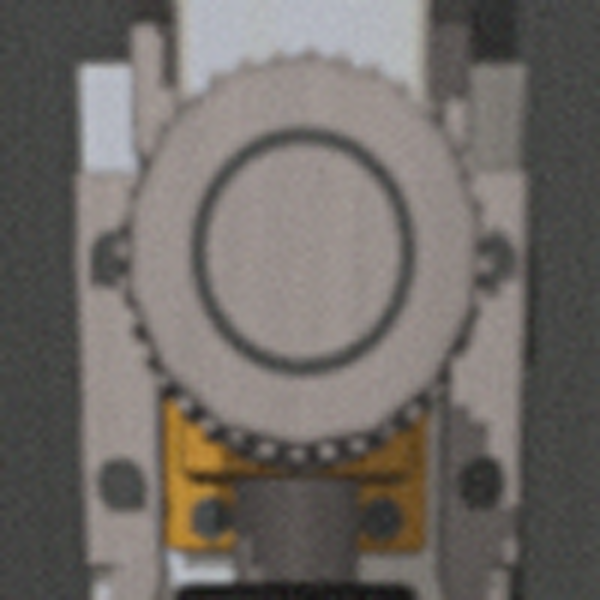

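>>> send_rows --increments '[{"translation": [0.03,0,0.4],"roll": 0},{"translation": [0,0,0.8],"roll": 0},{"translation": [0,0,0.8],"roll": 0},{"translation": [0,0,0.5],"roll": 0},{"translation": [0,0,0.3],"roll": 0},{"translation": [0,0,0.1],"roll": 0},{"translation": [0,0,0],"roll": 0},{"translation": [0,0,0],"roll": 0}]'

```text
time_s: 23.7
eef_pos: [0.6109, -0.0298, 0.0975]
orientation: [[-0.999, 0.048, 0.001], [0.048, 0.999, 0.0], [-0.001, 0.0, -1.0]]
contact_force: [-0.5, -0.2, 0.0]
grip_width: 0.0677
```

```bash
python3 snap.py w14
```

```text
23.7 [ 0.61087683 -0.02976618  0.09747484] 177.2623768285864 [ 1.06113614e-03  1.36562024e-04 -9.99999428e-01] [ 32.43526226  47.93056265 -50.20330334  97.55326323  43.49847291
  55.95225667  52.94995265] [-0.53383274 -0.19488942  0.04096746] [ 0.06823753 -0.15074665 -0.01070549] 0.06765117954617351
```

>>> send_rows --increments '[{"translation": [0,0,0],"roll": 0},{"translation": [0,0,0],"roll": 0},{"translation": [0,0,0],"roll": 0},{"translation": [0,0,0],"roll": 0},{"translation": [0,0,0],"roll": 0},{"translation": [0,0,0],"roll": 0}]' --fingers 255 --force 40

```text
time_s: 24.35
eef_pos: [0.6105, -0.0309, 0.097]
orientation: [[-0.999, 0.048, -0.0], [0.048, 0.999, -0.001], [0.0, -0.001, -1.0]]
contact_force: [-0.4, -3.0, 3.3]
grip_width: 0.0311
```

```bash
python3 snap.py w15
```

```text
24.35 [ 0.61045891 -0.03085465  0.09698264] 177.22261577939616 [-6.44997464e-05 -1.31276357e-03 -9.99999136e-01] [ 32.45429753  47.94506698 -50.13521243  97.56817816  43.53632282
  55.98929139  52.94514424] [-0.42235061 -3.0098786   3.3313723 ] [-0.45139681 -0.00119778  0.02018408] 0.03110005629270398
```

View pics/w15.png

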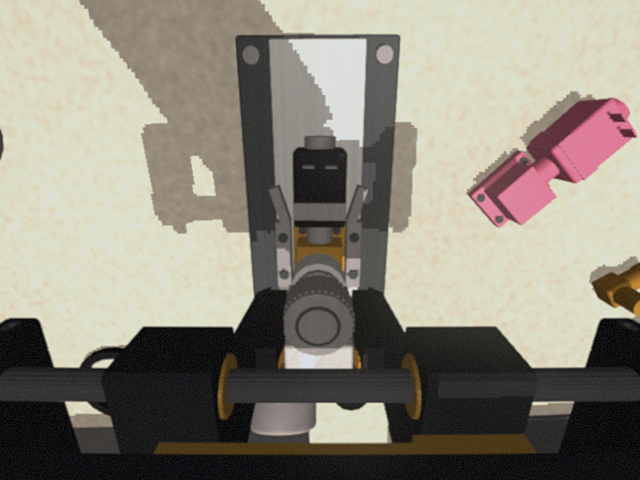

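>>> send_rows --increments '[{"translation": [0,-0.045,0],"roll": 0.3},{"translation": [0,0,0.002],"roll": 0.7},{"translation": [0,0,0.002],"roll": 1},{"translation": [0,0,0.002],"roll": 1},{"translation": [0,0,0.002],"roll": 1},{"translation": [0,0,0.002],"roll": 1},{"translation": [0,0,0.002],"roll": 1}]'

```text
time_s: 25.1
eef_pos: [0.6105, -0.0311, 0.0967]
orientation: [[-0.839, 0.545, 0.0], [0.545, 0.839, -0.0], [-0.0, 0.0, -1.0]]
contact_force: [-0.5, -1.6, 1.6]
grip_width: 0.0311
```

```bash
cat > st.py <<'E'
from h import *
s=robot.get_state();R=s['orientation']
print(round(s['time_s'],2),np.round(s['eef_pos'],4),"yaw",round(np.degrees(np.arctan2(R[1,0],R[0,0])),2),"z",np.round(R[:,2],4),"F",np.round(s['contact_force'],1),"M",np.round(s['moment'],3),round(s['grip_width'],4),np.round(s['joint_positions'],0))
E
python3 st.py
```

```text
25.1 [ 0.6105 -0.0311  0.0967] yaw 147.0 z [ 5.e-04 -1.e-04 -1.e+00] F [-0.5 -1.6  1.6] M [-0.403 -0.092  0.083] 0.0311 [ 29.  45. -44.  98.  38.  53.  26.]
```

>>> send_rows --increments '[{"translation": [-0.01,-0.017,0.002],"roll": 1},{"translation": [0,0,0.002],"roll": 1},{"translation": [0,0,0.002],"roll": 1},{"translation": [0,0,0.002],"roll": 1},{"translation": [0,0,0.002],"roll": 1},{"translation": [0,0,0.002],"roll": 1},{"translation": [0,0,0.002],"roll": 1},{"translation": [0,0,0.002],"roll": 1},{"translation": [0,0,0.002],"roll": 1},{"translation": [0,0,0.002],"roll": 1},{"translation": [0,0,0.002],"roll": 1},{"translation": [0,0,0.002],"roll": 1}]'

```text
time_s: 26.3
eef_pos: [0.6105, -0.0315, 0.096]
orientation: [[0.052, 0.999, 0.001], [0.999, -0.052, 0.0], [0.0, 0.001, -1.0]]
contact_force: [-0.1, -2.2, 2.5]
grip_width: 0.0307
```

```bash
python3 st.py
```

```text
26.3 [ 0.6105 -0.0315  0.096 ] yaw 87.02 z [ 7.e-04  0.e+00 -1.e+00] F [-0.1 -2.2  2.5] M [-0.495 -0.158  0.082] 0.0307 [ 20.  41. -31.  98.  27.  48. -25.]
```

>>> send_rows --increments '[{"translation": [0,0,0.002],"roll": 1},{"translation": [0,0,0.002],"roll": 1},{"translation": [0,0,0.002],"roll": 1},{"translation": [0,0,0.002],"roll": 1},{"translation": [0,0,0.002],"roll": 1},{"translation": [0,0,0.002],"roll": 1}]'

```text
time_s: 26.9
eef_pos: [0.6104, -0.0317, 0.0957]
orientation: [[0.544, 0.839, 0.0], [0.839, -0.544, -0.0], [0.0, 0.0, -1.0]]
contact_force: [-1.4, -2.1, 2.0]
grip_width: 0.0311
```

```bash
python3 snap.py w16;python3 st.py
```

```text
26.9 [ 0.61040108 -0.031701    0.09568382] 57.01168887208696 [ 4.14724156e-04 -2.66773591e-04 -9.99999878e-01] [ 15.50545854  39.47578757 -23.50717196  98.66522265  20.61302656
  46.14327976 -50.64282026] [-1.38837448 -2.05570951  1.98793142] [-0.58922701 -0.00487885  0.09336635] 0.031098862402761728
26.95 [ 0.6104 -0.0317  0.0957] yaw 56.78 z [ 5.e-04 -4.e-04 -1.e+00] F [-0.8 -2.1  2.1] M [-0.618 -0.016  0.055] 0.0315 [ 15.  39. -23.  99.  21.  46. -51.]
```

View pics/w16.png

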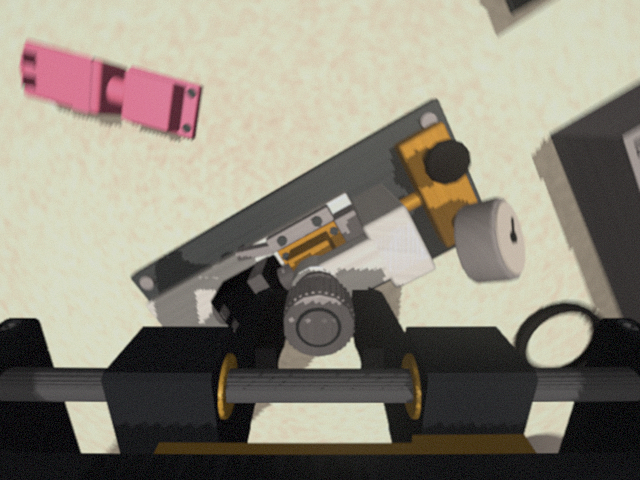

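>>> send_rows --increments '[{"translation": [0,0,0.002],"roll": 0.5},{"translation": [0,0,0.002],"roll": 0.5}]'

```text
time_s: 27.15
eef_pos: [0.6104, -0.0317, 0.0957]
orientation: [[0.612, 0.791, 0.0], [0.791, -0.612, -0.0], [-0.0, 0.001, -1.0]]
contact_force: [-1.7, -2.0, 3.2]
grip_width: 0.0307
```

```bash
python3 st.py
```

```text
27.15 [ 0.6104 -0.0317  0.0957] yaw 52.23 z [ 4.e-04 -4.e-04 -1.e+00] F [-1.7 -2.   3.2] M [-0.666  0.104  0.066] 0.0307 [ 15.  39. -22.  99.  20.  46. -55.]
```

>>> send_rows --increments '[{"translation": [0,0,0.002],"roll": 0.5},{"translation": [0,0,0.002],"roll": 0.4}]'

```text
time_s: 27.35
eef_pos: [0.6104, -0.0317, 0.0956]
orientation: [[0.673, 0.74, 0.0], [0.74, -0.673, -0.0], [-0.0, 0.0, -1.0]]
contact_force: [-1.6, -2.3, 4.7]
grip_width: 0.0308
```

```bash
python3 st.py
```

```text
27.35 [ 0.6104 -0.0317  0.0956] yaw 47.71 z [ 3.e-04 -4.e-04 -1.e+00] F [-1.6 -2.3  4.7] M [-0.682  0.179  0.098] 0.0308 [ 14.  39. -21.  99.  19.  46. -58.]
```

>>> send_rows --increments '[{"translation": [0,0,0],"roll": 0.5},{"translation": [0,0,0],"roll": 0.4}]'

```text
time_s: 27.55
eef_pos: [0.6104, -0.0318, 0.0956]
orientation: [[0.729, 0.684, 0.0], [0.684, -0.729, -0.0], [-0.0, 0.0, -1.0]]
contact_force: [-1.3, -3.2, 4.8]
grip_width: 0.031
```

```bash
python3 st.py
```

```text
27.55 [ 0.6104 -0.0318  0.0956] yaw 43.18 z [ 2.e-04 -4.e-04 -1.e+00] F [-1.3 -3.2  4.8] M [-0.743  0.143  0.115] 0.031 [ 13.  39. -20.  99.  18.  45. -62.]
```

>>> send_rows --increments '[{"translation": [0,0,0],"roll": 0.5},{"translation": [0,0,0],"roll": 0.4}]'

```text
time_s: 27.75
eef_pos: [0.6103, -0.0318, 0.0956]
orientation: [[0.781, 0.625, 0.0], [0.625, -0.781, -0.0], [-0.0, 0.0, -1.0]]
contact_force: [-0.9, -1.8, 5.6]
grip_width: 0.0309
```

```bash
python3 st.py
```

```text
27.75 [ 0.6103 -0.0318  0.0956] yaw 38.66 z [ 1.e-04 -4.e-04 -1.e+00] F [-0.9 -1.8  5.6] M [-0.792  0.229  0.09 ] 0.0309 [ 12.  39. -19.  99.  17.  45. -66.]
```

>>> send_rows --increments '[{"translation": [0,0,0],"roll": 0.5},{"translation": [0,0,0],"roll": 0.4}]'

```text
time_s: 27.95
eef_pos: [0.6103, -0.0318, 0.0956]
orientation: [[0.827, 0.561, 0.0], [0.561, -0.827, -0.0], [-0.0, 0.0, -1.0]]
contact_force: [-1.6, -2.2, 4.9]
grip_width: 0.0313
```

```bash
python3 st.py
```

```text
27.95 [ 0.6103 -0.0318  0.0956] yaw 34.16 z [ 1.e-04 -4.e-04 -1.e+00] F [-1.6 -2.2  4.9] M [-0.82   0.243  0.104] 0.0313 [ 12.  39. -18.  99.  16.  45. -70.]
```

>>> send_rows --increments '[{"translation": [0,0,0],"roll": 0.5},{"translation": [0,0,0],"roll": 0.4}]'

```text
time_s: 28.15
eef_pos: [0.6103, -0.0318, 0.0956]
orientation: [[0.869, 0.495, 0.0], [0.495, -0.869, -0.0], [-0.0, 0.0, -1.0]]
contact_force: [-2.0, -2.6, 4.5]
grip_width: 0.0309
```

```bash
python3 st.py
```

```text
28.15 [ 0.6103 -0.0318  0.0956] yaw 29.66 z [ 0.e+00 -4.e-04 -1.e+00] F [-2.  -2.6  4.5] M [-0.766  0.272  0.137] 0.0309 [ 11.  38. -17.  99.  15.  45. -73.]
```

>>> send_rows --increments '[{"translation": [0,0,0],"roll": 0.3},{"translation": [0,0,0],"roll": 0.2}]'

```text
time_s: 28.35
eef_pos: [0.6103, -0.0318, 0.0956]
orientation: [[0.889, 0.457, -0.0], [0.457, -0.889, -0.001], [-0.0, 0.0, -1.0]]
contact_force: [-1.5, -2.8, 5.4]
grip_width: 0.0311
```

```bash
python3 st.py
```

```text
28.35 [ 0.6103 -0.0318  0.0956] yaw 27.2 z [-0.e+00 -5.e-04 -1.e+00] F [-1.5 -2.8  5.4] M [-0.796  0.314  0.087] 0.0311 [ 10.  38. -16.  99.  14.  45. -76.]
```

>>> send_rows --increments '[{"translation": [0,0,0],"roll": 0.3},{"translation": [0,0,0],"roll": 0.2}]'

```text
time_s: 28.55
eef_pos: [0.6103, -0.0318, 0.0956]
orientation: [[0.909, 0.418, -0.0], [0.418, -0.909, -0.0], [-0.0, 0.0, -1.0]]
contact_force: [-1.6, -2.7, 5.6]
grip_width: 0.0309
```

```bash
python3 st.py
```

```text
28.55 [ 0.6103 -0.0318  0.0956] yaw 24.7 z [-0.e+00 -5.e-04 -1.e+00] F [-1.6 -2.7  5.6] M [-0.793  0.266  0.084] 0.0309 [ 10.  38. -16.  99.  14.  45. -78.]
```

>>> send_rows --increments '[{"translation": [0,0,0.002],"roll": 0.5},{"translation": [0,0,0],"roll": 0.4}]'

```text
time_s: 28.75
eef_pos: [0.6103, -0.0318, 0.0956]
orientation: [[0.939, 0.345, -0.0], [0.345, -0.939, -0.0], [-0.0, 0.0, -1.0]]
contact_force: [-2.1, -3.1, 5.8]
grip_width: 0.031
```

```bash
python3 st.py
```

```text
28.75 [ 0.6103 -0.0318  0.0956] yaw 20.16 z [-1.e-04 -4.e-04 -1.e+00] F [-2.1 -3.1  5.8] M [-0.792  0.321  0.126] 0.031 [  9.  38. -14.  99.  13.  44. -81.]
```

>>> send_rows --increments '[{"translation": [0,0,0],"roll": 0.5},{"translation": [0,0,0],"roll": 0.4}]'

```text
time_s: 28.95
eef_pos: [0.6102, -0.0318, 0.0956]
orientation: [[0.963, 0.27, -0.0], [0.27, -0.963, -0.0], [-0.0, 0.0, -1.0]]
contact_force: [-2.6, -2.3, 5.7]
grip_width: 0.0313
```

```bash
python3 st.py
```

```text
28.95 [ 0.6102 -0.0318  0.0956] yaw 15.66 z [-1.e-04 -5.e-04 -1.e+00] F [-2.6 -2.3  5.7] M [-0.798  0.355  0.115] 0.0313 [  8.  38. -13.  99.  12.  44. -85.]
```

>>> send_rows --increments '[{"translation": [0,0,0],"roll": 0.5},{"translation": [0,0,0],"roll": 0.4}]'

```text
time_s: 29.15
eef_pos: [0.6102, -0.0318, 0.0956]
orientation: [[0.981, 0.194, -0.0], [0.194, -0.981, -0.001], [-0.0, 0.001, -1.0]]
contact_force: [-2.2, -2.6, 6.1]
grip_width: 0.0312
```

```bash
python3 st.py
```

```text
29.15 [ 0.6102 -0.0318  0.0956] yaw 11.17 z [-2.e-04 -6.e-04 -1.e+00] F [-2.2 -2.6  6.1] M [-0.867  0.482  0.272] 0.0312 [  8.  38. -12.  99.  11.  44. -89.]
```

>>> send_rows --increments '[{"translation": [0,0,0],"roll": 0},{"translation": [0,0,0],"roll": 0}]'

```text
time_s: 29.35
eef_pos: [0.6102, -0.0318, 0.0956]
orientation: [[0.981, 0.195, -0.0], [0.195, -0.981, -0.001], [-0.0, 0.001, -1.0]]
contact_force: [-1.9, -2.8, 6.3]
grip_width: 0.031
```

```bash
python3 st.py; python3 snap.py w17; python3 st.py
```

```text
29.35 [ 0.6102 -0.0318  0.0956] yaw 11.27 z [-3.e-04 -6.e-04 -1.e+00] F [-1.9 -2.8  6.3] M [-0.812  0.456  0.171] 0.031 [  8.  38. -12.  99.  11.  44. -89.]
29.35 [ 0.61016041 -0.03181983  0.09557426] 11.269982637894143 [-2.53815825e-04 -6.47643656e-04 -9.99999758e-01] [  7.57014587  37.87101398 -12.2633089   99.1893694   10.85005881
  44.11106169 -88.73384668] [-1.87419106 -2.79523457  6.32441458] [-0.81172255  0.45612252  0.17079653] 0.031023294480613722
29.4 [ 0.6102 -0.0318  0.0956] yaw 11.27 z [-2.e-04 -6.e-04 -1.e+00] F [-1.7 -3.   7.3] M [-0.8    0.447  0.231] 0.0314 [  8.  38. -12.  99.  11.  44. -89.]
```

>>> send_rows --increments '[{"translation": [0,0,0],"roll": 0.2},{"translation": [0,0,0],"roll": 0.1},{"translation": [0,0,0],"roll": 0}]'

```text
time_s: 29.7
eef_pos: [0.6102, -0.0318, 0.0956]
orientation: [[0.985, 0.17, -0.0], [0.17, -0.985, -0.001], [-0.0, 0.001, -1.0]]
contact_force: [-2.2, -2.3, 7.2]
grip_width: 0.0311
```

```bash
python3 - <<'E'
from h import *
m=[];y=[]
for i in range(8):
    s=robot.get_state();m.append(s['moment'][2]);R=s['orientation'];y.append(np.degrees(np.arctan2(R[1,0],R[0,0])));robot.camera("wrist")
print(np.round(m,3),np.mean(m),np.mean(y),s['contact_force'],s['time_s'])
E
```

```text
[0.215 0.289 0.255 0.316 0.254 0.276 0.242 0.254] 0.26282963698679085 9.782749476031977 [-2.70506659 -3.07068706  6.17486339] 30.05
```

>>> send_rows --increments '[{"translation": [0,0,0],"roll": 0.15},{"translation": [0,0,0],"roll": 0.11},{"translation": [0,0,0],"roll": 0}]'

```text
time_s: 30.4
eef_pos: [0.6101, -0.0318, 0.0956]
orientation: [[0.989, 0.148, -0.0], [0.148, -0.989, -0.001], [-0.0, 0.001, -1.0]]
contact_force: [-2.4, -1.7, 6.8]
grip_width: 0.0313
```

```bash
python3 - <<'E'
from h import *
m=[];y=[]
for i in range(8):
    s=robot.get_state();m.append(s['moment'][2]);R=s['orientation'];y.append(np.degrees(np.arctan2(R[1,0],R[0,0])));robot.camera("wrist")
print(np.round(m,3),np.mean(m),np.mean(y),s['contact_force'],s['time_s'])
E
```

```text
[0.348 0.353 0.321 0.314 0.351 0.334 0.301 0.326] 0.33084582268822377 8.494196803491917 [-2.38818982 -2.36778223  5.75481892] 30.75
```

>>> send_rows --increments '[{"translation": [0,0,0],"roll": 0},{"translation": [0,0,0],"roll": 0},{"translation": [0,0,0],"roll": 0},{"translation": [0,0,0],"roll": 0},{"translation": [0,0,0],"roll": 0},{"translation": [0,0,-0.3],"roll": 0},{"translation": [0,0,-0.8],"roll": 0},{"translation": [0,0,-0.9],"roll": 0},{"translation": [0,0,-0.9],"roll": 0},{"translation": [0,0,-0.6],"roll": 0},{"translation": [-0.5,0,-0.3],"roll": 0},{"translation": [-0.9,0,0],"roll": 0},{"translation": [-0.9,0,0],"roll": 0},{"translation": [-0.9,0,0],"roll": 0},{"translation": [-0.5,0,0],"roll": 0},{"translation": [0,0,0],"roll": 0},{"translation": [0,0,0],"roll": 0}]' --fingers 60

```text
time_s: 32.5
eef_pos: [0.5186, -0.0452, 0.1903]
orientation: [[0.989, 0.147, -0.0], [0.147, -0.989, -0.0], [-0.0, 0.0, -1.0]]
contact_force: [0.2, 0.3, 0.7]
grip_width: 0.0671
```

```bash
python3 snap.py w18; python3 - <<'E'
from fw import *
t=robot.camera("scene");cv2.imwrite("pics/s18.png",cv2.resize(t[210:310,240:380],(784,560),interpolation=cv2.INTER_CUBIC))
cv2.imwrite("pics/s18f.png",t)
E
```

```text
32.5 [ 0.51860229 -0.04520443  0.19031909] 8.461517160728137 [-6.67728383e-05 -4.99526703e-05 -9.99999997e-01] [ 11.17808025  22.51170246 -13.84086771 109.5600488    7.00264206
  48.7358734  -87.81467442] [0.18910016 0.32525797 0.74789909] [ 0.00710407 -0.00272402 -0.045746  ] 0.0671413757267366
```

View pics/w18.png

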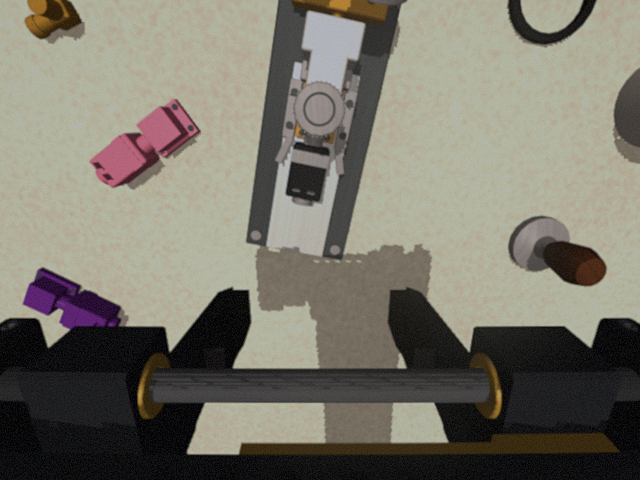

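View pics/s18.png

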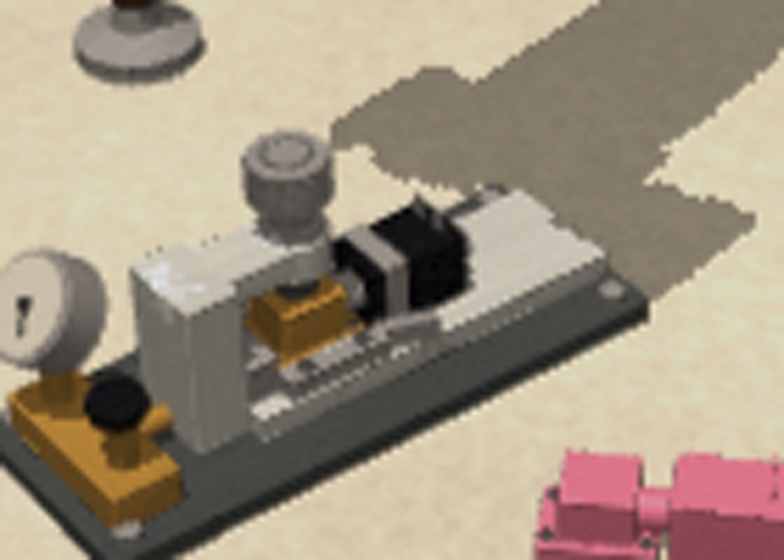

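View pics/s18f.png

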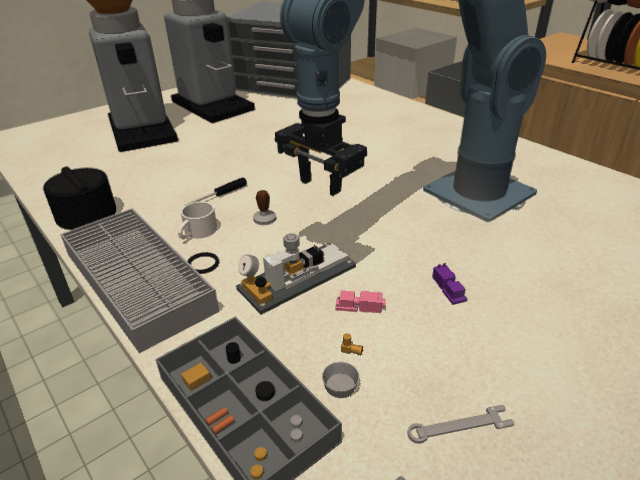

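```bash
python3 -c "
from rig import robot
print(robot.hand_in())"
```

```text
the job is handed in; nothing more can be done
None
```

The valve is in the jig and clamped finger-tight, and I handed the job in at about 32.6 s of the 72 s allowed; no verdict was reported.

- **Valve:** I gripped the brass and black valve by its coil, set it on the bed with the coil to the open front, and slid it between the rails. I released it there and pushed on its end nut with shut fingers. Sliding took about 2 N. It stopped dead at the expected home position as the push rose to about 11 N along the rails, so the flange is against the stop. The stop itself is hidden from the cameras.
- **Clamp screw:** It turned freely at about 0.1 N m for about 162°, then the torque rose at 3.0 N m per radian, which is the seated stiffness. I stopped at about 0.33 N m, averaged over 8 readings; it could be a few hundredths higher from sensor offset.
- **Last pictures:** They show the valve under the screw, the head slightly lower, the other things apparently where they were, and the open gripper clear of everything.
- **Checks that disagreed:** The head gripped about 1 to 2 mm to the side (y) of where the cameras put it. This left 2 to 3 N of side force and up to 7 N of vertical force on the tool while turning. I could not see any turn mark on the head, so seating is judged from the torque and the small drop of the head.

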